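# Template board off the safety hook and back into the packed rack

## Robot

A 6-joint arm with a two-finger parallel gripper is mounted at the origin on a cart in front of the work surface, level with it; the furniture and walls round the work are solid. World frame = base frame: x ahead of the robot, y to its left, z up, the work surface at z = 0. Lengths are in mm, angles in rad, forces in N, time in s.
With the tool pointing down it reaches from about 275 to 875 mm from the base axis. Payload 12.5 kg.
Tool frame: the origin (TCP) lies between the finger pads; the fingertips stand 17 mm ahead of it and the grasp point (between the pads) lies 2 mm behind it (r.tip_reach is the distance from the TCP to the fingertips, in mm); z points along the fingers, x is the direction in which the jaws open and shut, and the axes are right-handed (so a half turn about z gives the same grasp; the last joint's range is limited). The gripper opens to 85 mm and grips with 20 to 120 N. Pads are 22 mm wide; open, the fingers measure 114 mm over their backs; the gripper's body (76 mm by 85 mm) begins 54 mm behind the grasp point. The pads swing forward as they close: fully open they stand 13 mm farther back than shut.
Start: joints at [-1.398, 0.351, 1.652, -0, 1.139, -0.085], TCP at [140.245, -531.804, 248.29] pointing down, gripper open.
Joint ranges: [-2.75, 2.75], [-0.79, 2.1], [0.01, 2.65], [-1.57, 4.71], [0.07, 3.14], [-2.87, 2.87]. Speed limits (rad/s): [2.22, 2.22, 2.79, 3.14, 3.14, 3.14].

## Interface

Orientations are given as [roll, pitch, yaw] about the fixed x, y, z axes, in that order (R = Rz(yaw) Ry(pitch) Rx(roll)).
In Python, from bench import r gives the robot as it stands. The module is installed in compiled form; this text tells all that it offers.
- The arm moves only by the tool carry_out, never from a script. Its argument "series" is a list of rows, each a list of 5 numbers: the opening in per cent of the stroke, from 0 (shut) to 100 (fully open), then the shift along the tool's x, y, z in m, then the turn about the tool's z in rad. A call has 1 to 12 rows; each row shifts and turns the commanded pose from where the row before left it, along the tool's axes as they then stand; what a row does not reach is not made up. A row lasts 1/10 s, in which the tool goes at most 50 mm and 8.59 degrees, less where a joint would pass 70% of its speed; a pose out of reach is approached as far as the arm can. A call with a gripper value outside its range is refused whole. The fingers move at their own pace and stop on an object; "squeeze" is the grip in N (left out, the last holds). Time passes only in rows, so rows that do not move let the fingers close. It gives the time, the measured TCP pose, the force and the opening at its end, in the units of the state.
- r.state(): the state, without advancing time (a new reading comes with each control period).
- r.camera(name): name is "side" or "top"; returns a dict with "img" (384x512x3 uint8, red, green, blue), "depth" (384x512 float32, mm along the optical axis (not along the pixel's ray), 0 where there is no reading), "intrinsics" (3x3 intrinsics, pixels), "world_to_cam" (4x4, takes a point from world to camera coordinates). Camera axes: x right, y down, z forward; pixel columns grow to the right and rows downward; lengths in mm; the calibration is good to about 2 mm. A picture is of the moment at which its call begins.
- r.hand_in(): hands the job in, once; it reports no verdict.
The state is a dict: "time_s": time; "joints": joint angles; "joint_velocities": joint speeds; "tau": joint torques, N m; "position": TCP position; "orientation": TCP orientation; "wrist_force": force on the tool from outside, world axes, zero at the start; "torque": the same for the moment, N m; "finger_gap": finger opening in mm.
Only numpy, scipy, OpenCV 4.12 (cv2) and the standard library are available. Lean on these libraries where they do the work, as an engineer would, in place of code of your own. Each camera call takes 0.05 s, during which the arm holds its last target.

## Task

Take the light wooden template board with the blue faces off the red safety hook: push the hook's sprung keeper open with the board itself, not with the fingers, and lift the board out past the beak. Then push it down into the narrow gap in the row of templates in the plywood rack, so that it stands on the rack's floor between its neighbours with its slot end up and none of them topples, and let go.

Things in the scene. Friction and masses are not known exactly. Their poses are not given: they have to be found in the camera images.
- board_mid (a point): Middle of the hanging template board, 76 mm over its lower edge: light wood, blue panels, upright plate 110 mm wide (its x, pointing away from the robot within 0.3 rad), 14 thick (y), 152 tall (z up), 0.15-0.26 kg, loose. A slot through it along y, 44 wide, spans 8 to 64 mm above the point; a 12 mm high top bar closes it. The lowest 20 mm taper to a 4 mm edge.
- board_grip (a point): Point to grip the board across its 14 mm thickness (along its y): on the 33 mm wide upright beside the slot nearest the robot, 41 mm in -x and 49 mm in +z from board_mid, in mid-thickness; 125 mm above the lower edge, 27 mm below the top.
- hook_seat (a point): Top of the hook's lower bar (red, 10 mm round) under the board's top bar, 200 mm above the bench. Axes of the hook: x to the post, y across, z up. Bar runs to -y and rises as the shank at y -41 mm. The hook swings easily about its x on a pin 130 mm above, 0.12 rad (16 mm here) to a stop each way: it gives way before the keeper does. The reading follows it.
- hook_beak (a point): End of the hook's beak, mid-thickness, at y -8, z 22.5 mm from the seat: the hook turns up at y +16 mm and leads back over the board's top bar to here; top 5 mm higher. The board leaves between beak and shank: pressed 18 to 22 mm to the hook's -y, raised 29 to 42 mm along the hook's z, which leans while it is pushed (more: slot's lower edge meets the bar), then 40 mm or more to +y over the beak.
- keeper (a joint): Steel keeper, 20 mm wide, 50 long, hinged at the shank 55 mm above the seat, slanting down to the board. Rad: 0 shut, 0.38 fully open at a firm stop. The board's top bar pushed to the hook's -y opens it: 2.5 N at first, 6 N at the end, once the hook has swung to its stop. Fully open leaves 21 mm between it and the beak. It springs shut when the board is off.
- keeper_tip (a point): Free lower end of the keeper, 9 mm above and 13 mm to -y of the seat when shut.
- beam_end (a point): Middle of the lower edge of the end, nearest the robot, of the fixed yellow beam (36 mm wide) that runs over the hook to a post 100 mm beyond the seat: 47 mm nearer to the robot than the seat and 147 mm above it. An upright gripper at board_grip strikes the beam; one leaning back towards the robot by about 30 degrees passes.
- rack: Fixed plywood rack, origin mid-underside. Floor 6 mm up; inside 126 mm (x) by 78 (y; the row runs along y); end walls 66 mm high, front and back lips 22 high, 10 thick. Three templates leave 24 mm in all; the one gap wider than 6 mm between two of them (7 to 10 mm, first and second from the -y end) is to take the board; templates slide apart along y when wedged.
- red_mid (a point): Centre of the red template in the rack: loose upright plate 104 (x) x 18 (y) x 84 mm (z), 0.2 kg, edges rounded 3 mm.
- yellow_mid (a point): Centre of the yellow template in the rack, same size as the red one.
- green_mid (a point): Centre of the green template in the rack, same size as the red one.
- board_foot (a point): Middle of the board's tapered lower edge, 76 mm below board_mid; the end that goes down into the rack.
Not all that is in view belongs to the job. Leave any pink look-alike of the part that bears green_mid alone.

How it is judged (in metres and radians):
On the way, in this order (a step that is already met when the one before it is completed fails the run):
1. the keeper is pressed open by the board (value of joint keeper above 0.12 rad and distance between board_mid and hook_seat below 0.09 m and contact force between board and keeper above 0.5 N), for 0.1 s.
2. the board is off the hook and the keeper has sprung shut (value of joint keeper below 0.05 rad and horizontal distance between board_mid and hook_seat above 0.08 m and height (world z) of board_mid above 0.11 m), for 0.1 s.
At the end, for the whole second after the job is handed in: The board stands released and at rest on the rack's floor (within 6 mm) between the first and second template from the -y end, its middle within 12 mm of the rack's in x, slot up; board and templates lean under 15 degrees, and the templates stand on the floor (z of board_mid in the frame of rack between 0.074 and 0.088 m and y of board_foot in the frame of rack between -0.019 and 0.001 m and x of board_mid in the frame of rack between -0.012 and 0.012 m and angle between each of board_mid, red_mid, yellow_mid, green_mid's own z axis and vertical below 0.26 rad and z of each of red_mid, yellow_mid, green_mid in the frame of rack below 0.055 m and linear speed of board below 0.02 m/s); the robot touches nothing.
It fails at once if the fingers push the keeper (contact force between the fingers and keeper above 1.5 N).
It fails at once if a template in the rack topples (angle between any of red_mid, yellow_mid, green_mid's own z axis and vertical above 0.6 rad).
It also fails if it takes over 58 s, if anything falls off the work surface, if the arm or the gripper's body presses on something with over 40 N, if the wrist force passes 120 N, or if a joint passes its speed limit or range.

## Working session

There is one attempt and no reset: what is moved stays moved. The work goes in short steps, Python scripts to look and compute and a tool call to move; the robot and the scene stay as the last step left them, time stands still between calls to the robot, and variables do not carry over. Pictures are saved under pics/ and viewed, and the job is handed in when it is done.

Besides the shell and the picture viewer there is one more tool, called after "Call:" by a JSON object that holds its "method" and its "body". carry_out: Moves the arm, as the interface text tells. Its arguments: {"type":"object","properties":{"series":{"type":"array","items":{"type":"array","items":{"type":"number"}}},"squeeze":{"type":"number"}},"required":["series"]}

```bash
mkdir -p pics; python3 - <<'E'
from bench import r
import cv2,numpy as np
s=r.state(); print(s)
for n in ("side","top"):
    c=r.camera(n); cv2.imwrite(f"pics/{n}0.png",c["img"][:,:,::-1]); np.savez(f"{n}0.npz",**c)
    print(n,c["intrinsics"],c["world_to_cam"])
E
```

```text
{'time_s': 0.0, 'joints': array([-1.39759021e+00,  3.51208920e-01,  1.65244702e+00, -2.64601711e-06,
        1.13908481e+00, -8.45969262e-02]), 'joint_velocities': array([ 7.97666498e-04, -7.13749345e-05, -4.91279744e-04, -1.23066335e-03,
       -1.95978357e-03, -5.12049324e-04]), 'tau': array([-9.17905163e-04, -5.06099725e+01, -2.91406256e+01, -2.36082715e-04,
        4.61140662e-03, -1.79872228e-05]), 'position': array([ 140.19709842, -531.50304506,  247.76465304]), 'orientation': array([-3.14149804e+00,  1.14419202e-03, -1.31299212e+00]), 'wrist_force': array([-1.42810249,  0.22171292,  0.62792555]), 'torque': array([-0.00061197, -0.0041763 , -0.02319994]), 'finger_gap': 85.52864693568499}
side [[470.96895568   0.         260.69060395]
 [  0.         470.96895568 192.33304188]
 [  0.           0.           1.        ]] [[ 9.93355376e-01 -1.15048516e-01 -2.98919060e-03 -5.55864082e+02]
 [-4.84499957e-02 -3.94486725e-01 -9.17623464e-01  1.87822455e+02]
 [ 1.04392022e-01  9.11671028e-01 -3.97439609e-01  1.26118215e+03]
 [ 0.00000000e+00  0.00000000e+00  0.00000000e+00  1.00000000e+00]]
top [[457.63166389   0.         255.62724257]
 [  0.         457.63166389 198.97320193]
 [  0.           0.           1.        ]] [[-3.54160323e-04 -9.99997834e-01 -2.05078472e-03 -8.66944170e+01]
 [-9.87763474e-01  6.69664194e-04 -1.55957917e-01  5.73271847e+02]
 [ 1.55958952e-01  1.97045614e-03 -9.87761572e-01  1.14110052e+03]
 [ 0.00000000e+00  0.00000000e+00  0.00000000e+00  1.00000000e+00]]
```

View pics/side0.png

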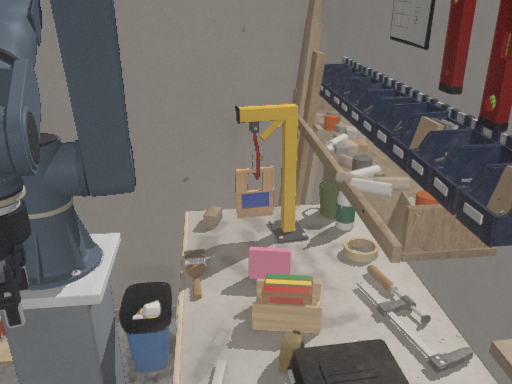

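View pics/top0.png

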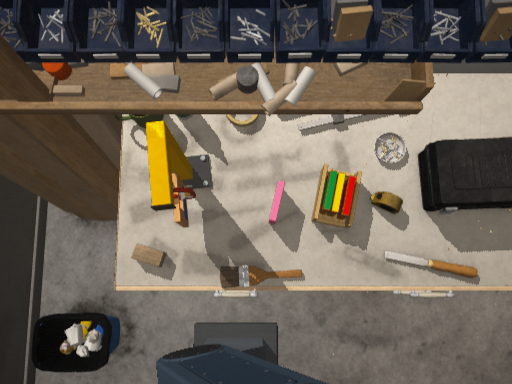

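```bash
cat > h.py <<'E'
import numpy as np,cv2
def load(n,k='0'):
    d=np.load(f"{n}{k}.npz"); return {q:d[q] for q in d.files}
def pt(c,u,v,z=None):
    """pixel->world from depth"""
    K=c["intrinsics"];T=np.linalg.inv(c["world_to_cam"])
    d=c["depth"][int(round(v)),int(round(u))] if z is None else z
    p=np.linalg.inv(K)@np.array([u,v,1.])*d
    return T[:3,:3]@p+T[:3,3]
def cloud(c):
    K=c["intrinsics"];T=np.linalg.inv(c["world_to_cam"])
    v,u=np.mgrid[:384,:512]; P=np.stack([u,v,np.ones_like(u)],-1)@np.linalg.inv(K).T*c["depth"][...,None]
    return P@T[:3,:3].T+T[:3,3]
def proj(c,p):
    T=c["world_to_cam"]; q=T[:3,:3]@np.asarray(p,float)+T[:3,3]; q=c["intrinsics"]@q; return q[:2]/q[2]
def ray(c,u,v,axis,val):
    """ray with plane world[axis]=val"""
    a=pt(c,u,v,0.);b=pt(c,u,v,1.);t=(val-a[axis])/(b-a)[axis];return a+t*(b-a)
def tri(c1,p1,c2,p2):
    M=[];
    P=[c["intrinsics"]@c["world_to_cam"][:3] for c in (c1,c2)]
    X=cv2.triangulatePoints(P[0],P[1],np.array(p1,float).reshape(2,1),np.array(p2,float).reshape(2,1));return (X[:3]/X[3]).ravel()
E
python3 - <<'E'
from h import *
s=load('side');t=load('top')
def crop(c,x0,x1,y0,y1,k,f):
    cv2.imwrite(f,cv2.resize(c["img"][y0:y1,x0:x1,::-1],None,fx=k,fy=k,interpolation=cv2.INTER_CUBIC))
crop(s,205,335,95,245,4,'pics/c1.png');crop(s,225,345,235,345,5,'pics/c2.png')
crop(t,130,230,110,230,5,'pics/c3.png');crop(t,255,375,150,240,6,'pics/c4.png')
E
```

```text
(no output)
```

View pics/c1.png

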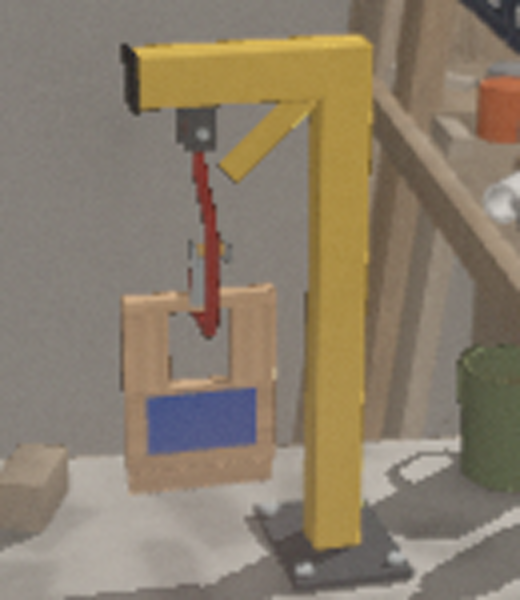

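View pics/c2.png

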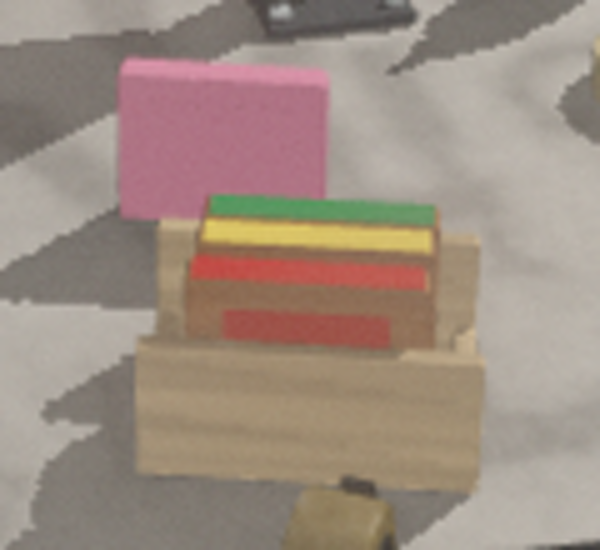

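View pics/c3.png

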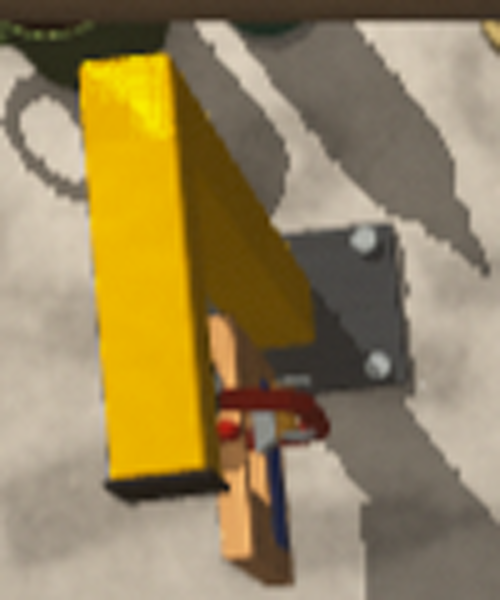

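View pics/c4.png

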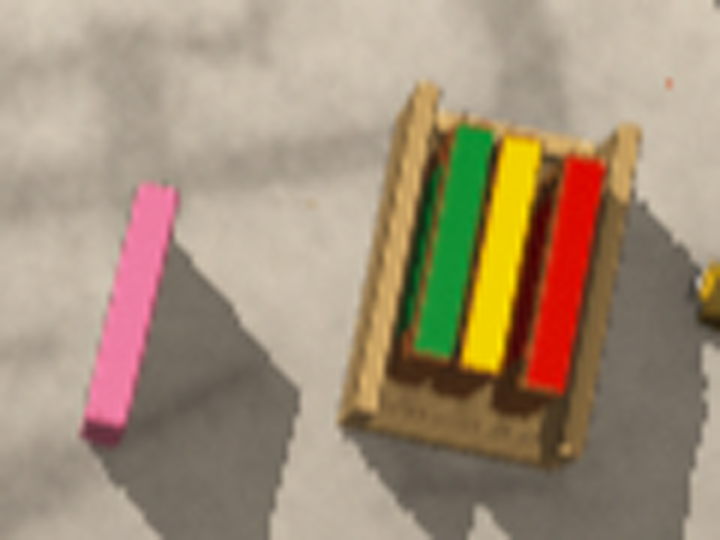

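```bash
python3 - <<'E'
from h import *
s=load('side');t=load('top')
C=cloud(s);H=cv2.cvtColor(s["img"],cv2.COLOR_RGB2HSV);D=s["depth"]
def box(x0,x1,y0,y1):
    m=np.zeros((384,512),bool);m[y0:y1,x0:x1]=1;return m
# board
m=box(230,280,160,222)&(D>0)
h,S,v=H[...,0],H[...,1],H[...,2]
blue=m&(h>105)&(h<135)&(S>100)
P=C[blue];print('blue',blue.sum(),P.mean(0),P.min(0),P.max(0))
u,sv,vt=np.linalg.svd(P-P.mean(0),full_matrices=0);n=vt[2];print('normal',n*np.sign(-n[1]))
yaw=np.arctan2(n[0],-n[1])if n[1]<0 else np.arctan2(-n[0],n[1]);print('yaw',yaw)
n=n*np.sign(-n[1])
pl=m&(abs((C-P.mean(0))@n)<5)
Q=C[pl];ax=np.array([np.cos(yaw),np.sin(yaw),0])
print('plane pts',pl.sum(),'x range',np.percentile((Q-P.mean(0))@ax,[0,1,99,100]),'z',np.percentile(Q[:,2],[0,1,99,100]))
xs=(Q-P.mean(0))@ax
top=Q[Q[:,2]>np.percentile(Q[:,2],99)-15];print(xs.min(),xs.max())
# red hook
red=box(235,280,130,185)&((h<10)|(h>170))&(S>120)
R=C[red&(D>0)];print('hook',red.sum(),R.mean(0),R.min(0),R.max(0))
for z in range(180,345,10):
    q=R[abs(R[:,2]-z)<5]
    if len(q):print(z,len(q),q.mean(0).round(1))
# beam from side and top
for n_,c,b in(('side',s,box(230,300,95,140)),('top',t,box(145,180,115,212))):
    HH=cv2.cvtColor(c["img"],cv2.COLOR_RGB2HSV);y=b&(HH[...,0]>20)&(HH[...,0]<32)&(HH[...,1]>180)
    X=cloud(c)[y&(c["depth"]>0)];print(n_,y.sum(),X.min(0),X.max(0),np.percentile(X,[2,50,98],axis=0))
Ct=cloud(t)
for (a,b) in [(152,206),(172,206),(150,130),(160,206)]: print(a,b,Ct[b,a])
E
```

```text
blue 155 [545.68719937  83.60441502 124.71933046] [518.02964148  76.54111258 102.38613135] [591.60564203  91.99764309 137.13612883]
normal [ 0.12223513 -0.99125486 -0.04972309]
yaw 0.12269411911545514
plane pts 1364 x range [-48.51723899 -47.16407496  60.8478578   62.22980339] z [ 59.53666368  61.64987437 210.62764495 213.55135081]
-48.51723899105755 62.22980338535869
hook 141 [556.32930632  55.68927727 253.85933433] [548.14569498  41.11725919 195.99807742] [562.03146014  87.24654587 313.167548  ]
200 15 [553.6  61.8 199.3]
210 13 [557.2  47.  209.8]
220 13 [557.2  46.  219.7]
230 11 [558.3  45.7 231. ]
240 8 [557.7  45.8 240.4]
250 10 [557.7  47.2 250.9]
260 11 [557.8  47.  260.3]
270 10 [558.   46.6 270.2]
280 13 [556.9  53.1 280.4]
290 16 [555.2  64.1 290.5]
300 12 [554.   77.6 300.3]
310 9 [553.7  82.8 309.5]Traceback (most recent call last):
  File "<stdin>", line 28, in <module>
    return umr_minimum(a, axis, None, out, keepdims, initial, where)
ValueError: zero-size array to reduction operation minimum which has no identity
```

```bash
python3 - <<'E'
from h import *
s=load('side');t=load('top')
Ct=cloud(t);ok=t["depth"]>0
X=Ct[ok]
xb=np.arange(250,1100,50);yb=np.arange(-700,451,75)
print('y>',yb)
for a in xb:
    print(a,[int(np.max(X[(X[:,0]>=a)&(X[:,0]<a+50)&(X[:,1]>=b)&(X[:,1]<b+75)][:,2],initial=-1)) for b in yb])
def box(x0,x1,y0,y1):
    m=np.zeros((384,512),bool);m[y0:y1,x0:x1]=1;return m
for n_,c,b in(('side',s,box(230,300,95,140)),('top',t,box(145,180,115,212))):
    HH=cv2.cvtColor(c["img"],cv2.COLOR_RGB2HSV);y=b&(HH[...,0]>18)&(HH[...,0]<34)&(HH[...,1]>150)
    Y=cloud(c)[y&(c["depth"]>0)];print(n_,y.sum(),np.percentile(Y,[0,2,50,98,100],axis=0).round())
    for x in range(500,680,20):
        q=Y[(abs(Y[:,0]-x)<8)&(Y[:,2]>360)] if n_=='top' else Y[abs(Y[:,0]-x)<8]
        if len(q):print(x,q[:,1].min().round(),q[:,1].max().round(),q[:,2].min().round(),q[:,2].max().round())
S=cloud(s)[s["depth"]>0]
q=S[(S[:,2]>300)&(S[:,0]>600)&(S[:,1]<150)]
print('side high pts',q.shape,np.percentile(q,[0,1,50,99],axis=0).round())
# rack templates top
HH=cv2.cvtColor(t["img"],cv2.COLOR_RGB2HSV);h,S_,v=HH[...,0],HH[...,1],HH[...,2]
b=box(310,365,160,232)
for nm,mm in(('red',((h<6)|(h>174))),('yel',(h>22)&(h<34)),('grn',(h>50)&(h<80))):
    m=b&mm&(S_>180)&(v>100)&ok; m&=Ct[...,2]>75
    m=m
    Pc=Ct[m];(cx,cy),(w,hh),ang=cv2.minAreaRect(Pc[:,:2].astype(np.float32));print(nm,m.sum(),(cx,cy),(w,hh),ang,np.median(Pc[:,2]))
m=(abs(h-165)<10)&(S_>80)&box(255,300,170,232)
E
```

```text
y> [-700 -625 -550 -475 -400 -325 -250 -175 -100  -25   50  125  200  275
  350  425]
250 [-1, -1, -1, -1, -1, -1, -1, 679, 630, -1, -1, -1, -1, -1, -1, -1]
300 [5, 8, 6, 5, 6, 5, 5, 5, 6, 12, 4, 7, 4, 5, -1, -1]
350 [31, 30, 19, 6, 7, 6, 17, 18, 20, 20, 7, 6, 7, 5, -1, -1]
400 [23, 30, 25, 20, 7, 8, 6, 6, 17, 20, 7, 46, 47, 7, -1, -1]
450 [6, 5, 6, 7, 6, 6, 8, 7, 6, 6, 214, 40, 44, 5, -1, -1]
500 [111, 118, 119, 59, 69, 95, 70, 89, 7, 264, 389, 7, 6, 4, -1, -1]
550 [131, 133, 129, 64, 92, 97, 70, 89, 6, 275, 389, 6, 7, 6, -1, -1]
600 [135, 133, 131, 6, 96, 96, 38, 88, 6, 18, 389, 2, 8, 5, -1, -1]
650 [134, 135, 131, 20, 18, 71, 6, 7, 6, 13, 389, 10, 8, 8, -1, -1]
700 [129, 130, 128, 264, 262, 262, 264, 274, 263, 264, 264, 263, 263, 265, 262, 262]
750 [6, 7, 19, 331, 336, 262, 274, 276, 290, 276, 272, 275, 263, 262, 461, 346]
800 [5, 394, 423, 423, 390, 425, 435, 433, 426, 423, 424, 423, 425, 391, 458, -1]
850 [6, 434, 435, 427, 394, 436, 435, 437, 429, 428, 430, 426, 429, 421, 428, 353]
900 [90, 68, 411, 409, 385, 408, 405, 394, 397, 401, 408, 409, 411, 375, 411, 370]
950 [-1, -1, -
[... 632 characters left out ...]
9.0
520 66.0 106.0 363.0 388.0
540 70.0 106.0 360.0 389.0
560 72.0 109.0 361.0 389.0
580 75.0 112.0 362.0 389.0
600 77.0 114.0 360.0 389.0
620 79.0 117.0 360.0 389.0
640 82.0 119.0 363.0 389.0
660 84.0 120.0 361.0 389.0
side high pts (30081, 3) [[ 600. -826.  300.]
 [ 634. -802.  308.]
 [ 913. -291.  425.]
 [ 941.  128.  646.]]
red 243 (575.9535522460938, -319.8531799316406) (16.684871673583984, 96.72661590576172) 77.93456268310547 90.23257899842883
yel 239 (584.5639038085938, -293.4978332519531) (15.627007484436035, 97.66130828857422) 77.57844543457031 90.42166987420751
grn 190 (589.4967651367188, -274.1138916015625) (14.010079383850098, 93.52345275878906) 79.0159683227539 90.63107316335743
```

Call:
{"method": "carry_out", "body": {"series": [[100,0,0,-0.05,0],[100,0,0,-0.05,0],[100,0,0,-0.05,0],[100,0,0,-0.05,0],[100,0,0,-0.05,0],[100,-0.035,-0.032,0,0.015],[100,-0.035,-0.032,0,0.015],[100,-0.035,-0.032,0,0.015],[100,-0.035,-0.032,0,0.015],[100,-0.035,-0.032,0,0.015],[100,-0.035,-0.032,0,0.015],[100,-0.035,-0.032,0,0.015]]}}

```text
time_s: 1.3
position: [307.7, -243.3, 498.2]
orientation: [-3.142, 0.0, -1.419]
wrist_force: [1.9, -0.4, -1.0]
finger_gap: 85.4
```

Call:
{"method": "carry_out", "body": {"series": [[100,-0.035,-0.032,0,0.015],[100,-0.035,-0.032,0,0.015],[100,-0.035,-0.032,0,0],[100,-0.035,-0.032,0,0],[100,-0.035,-0.032,0,0],[100,-0.035,-0.032,0,0],[100,-0.035,-0.032,0,0],[100,0,0,0,0]]}}

```text
time_s: 2.1
position: [499.7, 30.3, 496.7]
orientation: [3.139, 0.001, -1.444]
wrist_force: [0.0, -0.8, -0.4]
finger_gap: 85.1
```

Call:
{"method": "carry_out", "body": {"series": [[100,0,0,-0.05,0],[100,0,0,-0.05,0],[100,0,0,-0.05,0],[100,0,0,-0.05,0],[100,0,0,-0.05,0],[100,0,0,-0.05,0]]}}

```text
time_s: 2.7
position: [500.6, 26.1, 766.7]
orientation: [-3.138, -0.001, -1.448]
wrist_force: [1.0, -0.2, 0.8]
finger_gap: 85.4
```

```bash
python3 -c "
from bench import r
s=r.state();print(s['position'],s['orientation'],s['joints'])"
```

```text
[500.60770759  26.05452452 766.71879423] [-3.13833382e+00 -6.17443293e-04 -1.44842874e+00] [-4.08566575e-02  3.77507202e-01  3.40529051e-01 -1.20641304e-04
  2.42024054e+00  1.40748035e+00]
```

Call:
{"method": "carry_out", "body": {"series": [[100,0,0,-0.05,0],[100,0,0,-0.05,0],[100,0,0,-0.05,0],[100,0,0,-0.05,0],[100,0,0,0,0]]}}

```text
time_s: 3.2
position: [434.3, 22.8, 836.4]
orientation: [-3.09, -0.004, -1.449]
wrist_force: [-0.4, 1.3, 0.7]
finger_gap: 85.6
```

```bash
python3 -c "
from bench import r
s=r.state();print(s['position'],s['orientation'],s['joints'])"
```

```text
[434.29927211  22.80520837 836.36250041] [-3.08989421 -0.00426987 -1.44856048] [-0.0575574   0.42064725  0.0119395   0.01083827  2.65735313  1.40061523]
```

Call:
{"method": "carry_out", "body": {"series": [[100,0,-0.05,0,0],[100,0,-0.05,0,0],[100,0,-0.05,0,0],[100,0,-0.05,0,0],[100,0,0,0,0]]}}

```text
time_s: 3.7
position: [579.9, 43.3, 749.8]
orientation: [-3.057, -0.005, -1.448]
wrist_force: [0.6, -0.9, -1.1]
finger_gap: 85.9
```

```bash
python3 -c "
from bench import r
s=r.state();print(s['position'],s['orientation'],s['joints'])"
```

```text
[579.92160368  43.33582857 749.81891082] [-3.05651454 -0.00480783 -1.44811018] [-0.00816821  0.59593455  0.01655373  0.00986826  2.44410235  1.44757049]
```

Call:
{"method": "carry_out", "body": {"series": [[100,0,-0.025,-0.043,0],[100,0,-0.025,-0.043,0],[100,0,-0.025,-0.043,0],[100,0,-0.025,-0.043,0],[100,0,-0.025,-0.043,0],[100,0,-0.025,-0.043,0],[100,0,0,0,0]]}}

```text
time_s: 4.4
position: [534.9, 46.7, 808.4]
orientation: [-2.919, -0.011, -1.449]
wrist_force: [-1.1, -0.1, 0.4]
finger_gap: 85.5
```

```bash
python3 -c "
from bench import r
s=r.state();print(s['position'],s['orientation'],s['joints'])"
```

```text
[534.92405983  46.68555884 808.4380774 ] [-2.91948142 -0.01145166 -1.44904479] [-0.00770134  0.49551009  0.01198542  0.02605389  2.41219464  1.46142633]
```

Call:
{"method": "carry_out", "body": {"series": [[100,0,-0.035,-0.035,0],[100,0,-0.035,-0.035,0],[100,0,-0.035,-0.035,0],[100,0,-0.035,-0.035,0],[100,0,-0.035,-0.035,0],[100,0,-0.038,-0.031,0],[100,0,-0.038,-0.031,0],[100,0,-0.038,-0.031,0],[100,0,-0.038,-0.031,0],[100,0,0,0,0]]}}

```text
time_s: 5.4
position: [552.2, 58.2, 842.6]
orientation: [-2.712, -0.017, -1.451]
wrist_force: [0.3, -0.4, -0.9]
finger_gap: 85.6
```

```bash
python3 -c "
from bench import r
s=r.state();print(s['position'],s['orientation'],s['joints'])"
```

```text
[552.24297774  58.20734571 842.58661886] [-2.71184215 -0.01712179 -1.45099219] [0.00710605 0.45729175 0.01234501 0.04011485 2.24256971 1.48617608]
```

Call:
{"method": "carry_out", "body": {"series": [[100,0,-0.04,-0.029,0],[100,0,-0.04,-0.029,0],[100,0,-0.04,-0.029,0],[100,0,-0.04,-0.029,0],[100,0,-0.04,-0.029,0],[100,0,0,0,0]]}}

```text
time_s: 6.0
position: [557.2, 63.2, 869.7]
orientation: [-2.584, -0.02, -1.452]
wrist_force: [0.0, -0.1, 0.3]
finger_gap: 85.3
```

```bash
python3 -c "
from bench import r
s=r.state();print(s['position'],s['orientation'],s['joints'])"
```

```text
[557.15065771  63.17918414 869.71676672] [-2.58408507 -0.01951407 -1.45221583] [0.01227659 0.42973568 0.01213517 0.04719604 2.14266584 1.49580149]
```

```bash
python3 - <<'E'
from h import *
from scipy.spatial.transform import Rotation as Ro
s=load('side');t=load('top')
C=cloud(s);H=cv2.cvtColor(s["img"],cv2.COLOR_RGB2HSV);D=s["depth"]
m=np.zeros((384,512),bool);m[160:222,230:280]=1;m&=D>0
c0=np.array([545.7,83.6,124.7]);n=np.array([.122,-.991,-.0])
for it in range(5):
    pl=m&(abs((C-c0)@n)<4)&(C[...,2]>85); Q=C[pl]; A=np.c_[Q[:,0],np.ones(len(Q)),Q[:,2]-136]
    k,*_=np.linalg.lstsq(A,Q[:,1],rcond=None); n=np.array([k[0],-1,k[2]]);n/=np.linalg.norm(n); c0=np.array([550,k[0]*550+k[1],136])
print(len(Q),k,'y at x=550:',c0, 'normal',n)
yaw=np.arctan(k[0]);ax=np.array([np.cos(yaw),np.sin(yaw),0]);xs=(Q-c0)@ax
for z in range(85,215,10):
    q=xs[abs(Q[:,2]-z)<5]; print(z,q.min().round(1),q.max().round(1),end=' | ')
# top cam: board top pts
Ct=cloud(t);b=np.zeros((384,512),bool);b[165:230,165:200]=1
q=Ct[b&(Ct[...,2]>205)&(Ct[...,2]<218)];print('\ntop pts',len(q));print(q[q[:,0].argsort()][::4].round(1)[:20])
x0=Ro.from_euler('xyz',[-2.584,-.0195,-1.4522]).as_matrix();print(x0.round(3))
E
```

```text
1141 [ 1.10988804e-01  2.34727199e+01 -7.65414608e-03] y at x=550: [550.          84.51656209 136.        ] normal [ 0.11030826 -0.99386831 -0.00760721]
85 -49.9 57.8 | 95 -52.7 57.1 | 105 -52.5 57.0 | 115 -51.8 57.2 | 125 -52.2 57.4 | 135 -51.5 56.7 | 145 -51.5 56.9 | 155 -51.5 56.3 | 165 -50.7 56.8 | 175 -51.0 56.9 | 185 -52.7 57.0 | 195 -52.3 56.7 | 205 -52.9 56.5 | 
top pts 240
[[497.5  90.1 214.7]
 [500.   79.6 212.1]
 [500.2  82.1 209.9]
 [502.1  88.4 212.6]
 [502.3  79.8 210.7]
 [504.4  84.1 212.1]
 [506.7  82.  211.7]
 [506.8  88.8 210.7]
 [508.4  92.4 215.7]
 [508.8  79.7 212.3]
 [510.9  92.9 213.3]
 [511.3  80.2 210. ]
 [513.4  86.6 211.7]
 [515.4  84.2 213. ]
 [515.7  82.4 210.5]
 [517.8  93.4 211.5]
 [518.6  81.1 205.9]
 [520.   82.3 211.9]
 [522.3  93.5 211.7]
 [522.7  83.  208.5]]
[[ 0.118 -0.841  0.527]
 [-0.993 -0.111  0.046]
 [ 0.019 -0.529 -0.848]]
```

Call:
{"method": "carry_out", "body": {"series": [[100,-0.0036,0.0333,0.03,0],[100,-0.0036,0.0333,0.03,0],[100,-0.0036,0.0333,0.03,0],[100,-0.0036,0.0333,0.03,0],[100,-0.0036,0.0333,0.03,0],[100,-0.0036,0.0333,0.03,0],[100,-0.0036,0.0333,0.03,0],[100,-0.0036,0.0333,0.03,0],[100,-0.0036,0.0333,0.03,0],[100,-0.0036,0.0333,0.03,0],[100,-0.0036,0.0333,0.03,0],[100,-0.0036,0.0333,0.03,0]]}}

```text
time_s: 7.2
position: [433.0, 77.2, 434.6]
orientation: [-2.587, -0.018, -1.452]
wrist_force: [0.9, -0.5, -0.6]
finger_gap: 85.2
```

```bash
cat > st.py <<'E'
import sys
from bench import r
import numpy as np
from scipy.spatial.transform import Rotation as Ro
s=r.state();R=Ro.from_euler('xyz',s['orientation']).as_matrix();p=s['position']
print(round(float(s['time_s']),2),p.round(1),s['orientation'].round(3),s['joints'].round(2),'F',s['wrist_force'].round(1),'gap',round(s['finger_gap'],1));print(R.round(3))
if len(sys.argv)>3:
    d=np.array(list(map(float,sys.argv[1:4])))-p;print('tool delta',(R.T@d).round(1),'norm',np.linalg.norm(d).round(1))
E
python3 st.py 405 78 353;python3 st.py 510 87.1 183.3
```

```text
7.2 [433.   77.2 434.6] [-2.587 -0.018 -1.452] [ 0.06 -0.26  1.93  0.02  0.92  1.5 ] F [ 0.9 -0.5 -0.6] gap 85.2
[[ 0.118 -0.843  0.525]
 [-0.993 -0.11   0.047]
 [ 0.018 -0.526 -0.85 ]]
tool delta [-5.6 66.4 54.7] norm 86.3
7.2 [433.   77.2 434.6] [-2.587 -0.018 -1.452] [ 0.06 -0.26  1.93  0.02  0.92  1.5 ] F [ 0.9 -0.5 -0.6] gap 85.2
[[ 0.118 -0.843  0.525]
 [-0.993 -0.11   0.047]
 [ 0.018 -0.526 -0.85 ]]
tool delta [ -5.3  66.2 254.5] norm 263.0
```

Call:
{"method": "carry_out", "body": {"series": [[100,-0.002,0.033,0.027,0],[100,-0.002,0.02,0.02,0],[100,0,0,0,0],[100,0,0,0,0]]}}

```text
time_s: 7.6
position: [414.1, 77.5, 369.7]
orientation: [-2.586, -0.018, -1.452]
wrist_force: [0.4, -0.5, -0.5]
finger_gap: 85.7
```

```bash
python3 st.py 510 87.1 183.3; python3 - <<'E'
from bench import r
import cv2
c=r.camera("side");cv2.imwrite("pics/s2.png",cv2.resize(c["img"][80:240,150:330,::-1],None,fx=4,fy=4))
E
```

```text
7.6 [414.1  77.5 369.7] [-2.586 -0.018 -1.452] [ 0.07 -0.26  2.09  0.02  0.76  1.51] F [ 0.4 -0.5 -0.5] gap 85.7
[[ 0.118 -0.843  0.525]
 [-0.993 -0.11   0.047]
 [ 0.018 -0.527 -0.85 ]]
tool delta [ -1.5  16.3 209.2] norm 209.8
```

View pics/s2.png

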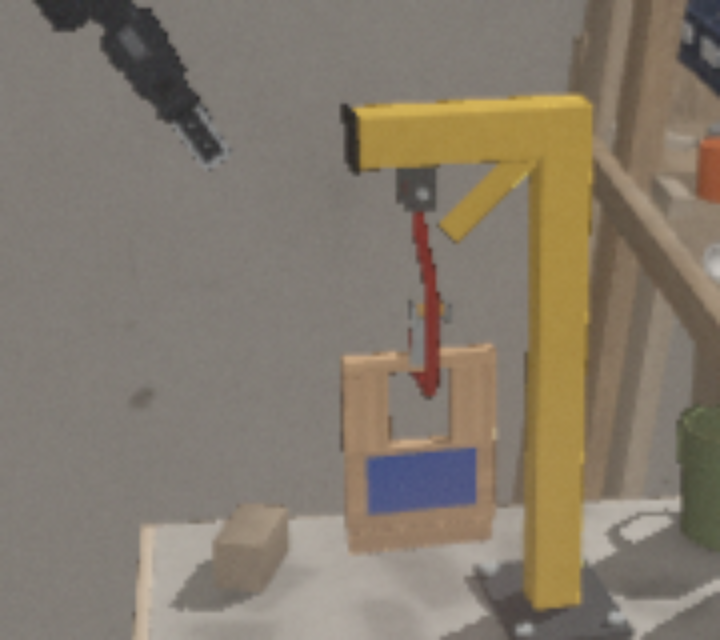

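Call:
{"method": "carry_out", "body": {"series": [[100,-0.0015,0.016,0.02,0],[100,0,0,0.045,0],[100,0,0,0.045,0],[100,0,0,0.04,0],[100,0,0,0.03,0],[100,0,0,0.015,0],[100,0,0,0,0]]}}

```text
time_s: 8.35
position: [503.6, 86.4, 193.7]
orientation: [-2.588, -0.018, -1.452]
wrist_force: [-0.8, 0.4, 1.0]
finger_gap: 85.6
```

```bash
python3 st.py 510 87.1 183.3; python3 - <<'E'
from bench import r
import cv2,numpy as np
for n in ("side","top"):
    c=r.camera(n);np.savez(f"{n}3.npz",**c)
    a=c["img"][80:240,200:320,::-1] if n=="side" else c["img"][110:250,130:230,::-1]
    cv2.imwrite(f"pics/{n}3.png",cv2.resize(a,None,fx=4,fy=4))
E
```

```text
8.35 [503.6  86.4 193.7] [-2.588 -0.018 -1.452] [0.08 0.19 2.15 0.03 0.25 1.5 ] F [-0.8  0.4  1. ] gap 85.6
[[ 0.118 -0.844  0.524]
 [-0.993 -0.11   0.047]
 [ 0.018 -0.525 -0.851]]
tool delta [-0.1 -0.  12.2] norm 12.2
```

View pics/side3.png

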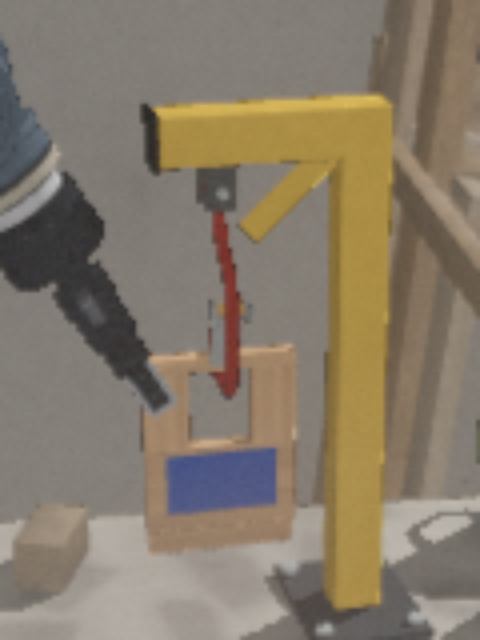

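View pics/top3.png

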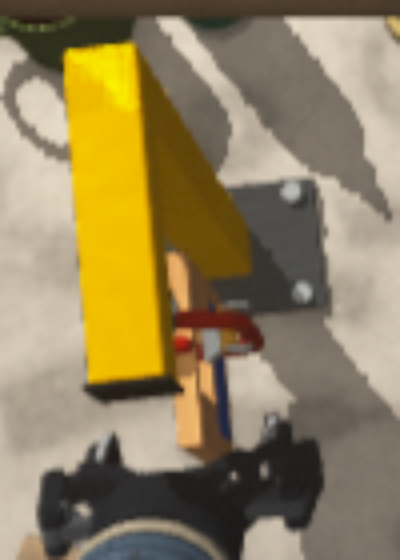

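Call:
{"method": "carry_out", "body": {"series": [[100,0,0,0.012,0],[100,0,0,0,0],[50,0,0,0,0]], "squeeze": 100}}

```text
time_s: 8.75
position: [508.6, 87.0, 185.3]
orientation: [-2.586, -0.018, -1.452]
wrist_force: [-0.6, -0.7, 0.1]
finger_gap: 73.3
```

```bash
python3 st.py 510 87.1 183.3
```

```text
8.75 [508.6  87.  185.3] [-2.586 -0.018 -1.452] [0.08 0.21 2.15 0.03 0.23 1.49] F [-0.6 -0.7  0.1] gap 73.3
[[ 0.118 -0.842  0.526]
 [-0.993 -0.11   0.047]
 [ 0.018 -0.528 -0.849]]
tool delta [ 0.  -0.1  2.4] norm 2.4
```

Good. Close on the board.

Call:
{"method": "carry_out", "body": {"series": [[0,0,0,0.002,0],[0,0,0,0,0],[0,0,0,0,0],[0,0,0,0,0],[0,0,0,0,0],[0,0,0,0,0],[0,0,0,0,0],[0,0,0,0,0],[0,0,0,0,0],[0,0,0,0,0]], "squeeze": 100}}

```text
time_s: 9.75
position: [509.6, 87.1, 182.5]
orientation: [-2.587, -0.018, -1.452]
wrist_force: [-0.2, -0.4, 3.8]
finger_gap: 13.0
```

```bash
cat > look.py <<'E'
import sys
from bench import r
import cv2,numpy as np
k=sys.argv[1]
for n in ("side","top"):
    c=r.camera(n);np.savez(f"{n}{k}.npz",**c)
    if len(sys.argv)>2: x0,x1,y0,y1=map(int,sys.argv[2+4*(n=="top"):6+4*(n=="top")])
    else: x0,x1,y0,y1=(200,320,80,240) if n=="side" else (130,230,110,250)
    f=min(800/(x1-x0),600/(y1-y0))
    cv2.imwrite(f"pics/{n}{k}.png",cv2.resize(c["img"][y0:y1,x0:x1,::-1],None,fx=f,fy=f,interpolation=cv2.INTER_CUBIC))
E
python3 st.py; python3 look.py 4
```

```text
9.75 [509.6  87.1 182.5] [-2.587 -0.018 -1.452] [0.08 0.22 2.15 0.03 0.22 1.49] F [-0.2 -0.4  3.8] gap 13.0
[[ 0.118 -0.843  0.525]
 [-0.993 -0.11   0.047]
 [ 0.018 -0.527 -0.85 ]]
```

View pics/side4.png

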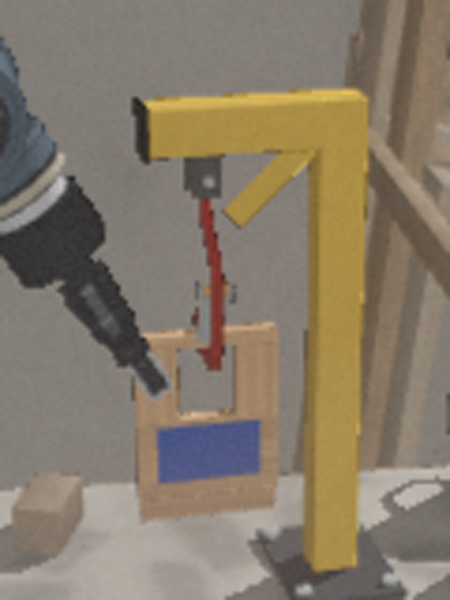

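View pics/top4.png

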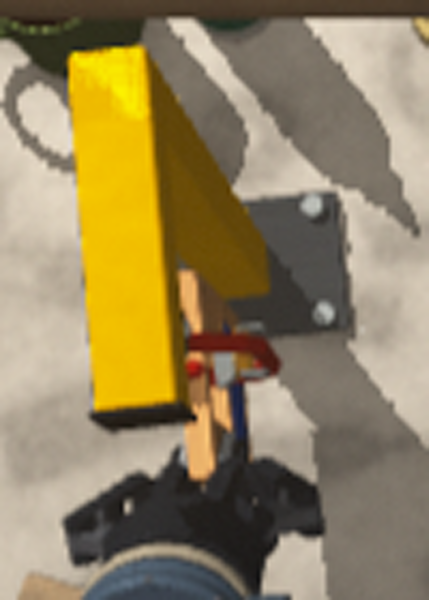

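Call:
{"method": "carry_out", "body": {"series": [[0,0.008,-0.0003,-0.0004,0],[0,0.008,-0.0003,-0.0004,0],[0,0.005,-0.0002,-0.0004,0],[0,0.004,-0.0002,-0.0004,0],[0,0.003,-0.0001,-0.0002,0],[0,0,0,0,0],[0,0,0,0,0]]}}

```text
time_s: 10.55
position: [512.7, 59.4, 184.9]
orientation: [-2.587, -0.018, -1.452]
wrist_force: [-1.8, 1.5, 3.2]
finger_gap: 12.6
```

```bash
python3 st.py; python3 look.py 5
```

```text
10.55 [512.7  59.4 184.9] [-2.587 -0.018 -1.452] [0.   0.21 2.15 0.2  0.23 1.27] F [-1.8  1.5  3.2] gap 12.6
[[ 0.119 -0.843  0.524]
 [-0.993 -0.11   0.047]
 [ 0.018 -0.526 -0.85 ]]
```

View pics/top5.png

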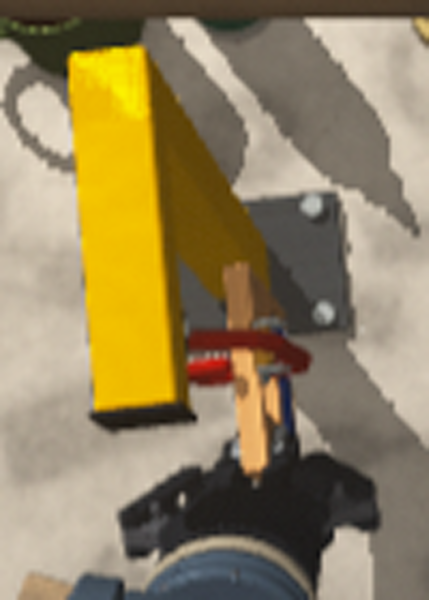

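View pics/side5.png

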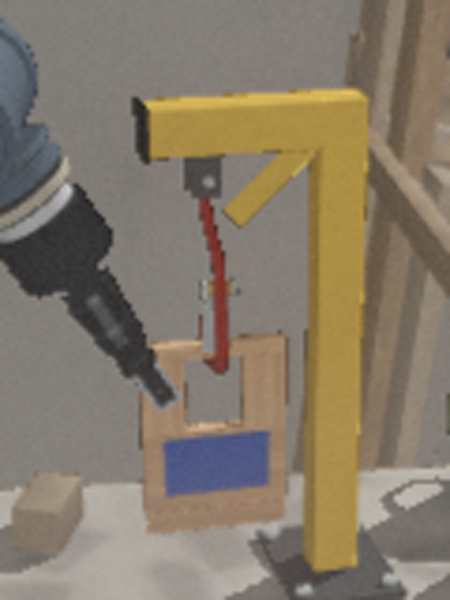

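Call:
{"method": "carry_out", "body": {"series": [[0,0.003,-0.0002,-0.0003,0],[0,0.003,-0.0002,-0.0003,0],[0,0.001,0,0,0],[0,0,0,0,0],[0,0,0,0,0]]}}

```text
time_s: 11.15
position: [513.3, 52.9, 185.6]
orientation: [-2.588, -0.018, -1.451]
wrist_force: [-2.5, 7.8, 3.1]
finger_gap: 12.7
```

```bash
python3 st.py
```

```text
11.15 [513.3  52.9 185.6] [-2.588 -0.018 -1.451] [-0.01  0.21  2.15  0.23  0.24  1.22] F [-2.5  7.8  3.1] gap 12.7
[[ 0.12  -0.843  0.524]
 [-0.993 -0.111  0.048]
 [ 0.018 -0.526 -0.851]]
```

Call:
{"method": "carry_out", "body": {"series": [[0,0.0015,0,0,0],[0,0,0,0,0],[0,0,0,0,0]]}}

```text
time_s: 11.45
position: [513.6, 51.4, 185.7]
orientation: [-2.588, -0.018, -1.451]
wrist_force: [-1.4, 8.9, 3.9]
finger_gap: 12.6
```

```bash
python3 st.py; python3 look.py 6
```

```text
11.45 [513.6  51.4 185.7] [-2.588 -0.018 -1.451] [-0.02  0.21  2.15  0.24  0.24  1.21] F [-1.4  8.9  3.9] gap 12.6
[[ 0.12  -0.843  0.524]
 [-0.993 -0.111  0.048]
 [ 0.018 -0.526 -0.85 ]]
```

View pics/top6.png

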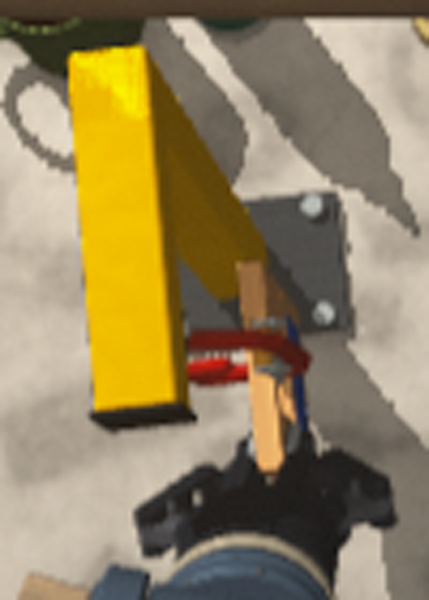

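Call:
{"method": "carry_out", "body": {"series": [[0,-0.0009,-0.0046,-0.0075,0],[0,-0.0009,-0.0046,-0.0075,0],[0,0,0,0,0]]}}

```text
time_s: 11.85
position: [512.4, 53.5, 202.9]
orientation: [-2.59, -0.017, -1.451]
wrist_force: [-3.7, 7.1, 0.6]
finger_gap: 13.2
```

```bash
python3 st.py
```

```text
11.85 [512.4  53.5 202.9] [-2.59  -0.017 -1.451] [-0.01  0.18  2.13  0.19  0.29  1.26] F [-3.7  7.1  0.6] gap 13.2
[[ 0.12  -0.845  0.522]
 [-0.993 -0.111  0.048]
 [ 0.017 -0.524 -0.852]]
```

Call:
{"method": "carry_out", "body": {"series": [[0,-0.0009,-0.0046,-0.0075,0],[0,-0.0009,-0.0046,-0.0075,0],[0,0,0,0,0]]}}

```text
time_s: 12.15
position: [512.0, 55.7, 220.4]
orientation: [-2.591, -0.017, -1.451]
wrist_force: [-4.4, 7.8, 2.3]
finger_gap: 12.8
```

```bash
python3 st.py; python3 look.py 7
```

```text
12.15 [512.   55.7 220.4] [-2.591 -0.017 -1.451] [-0.01  0.14  2.11  0.16  0.34  1.31] F [-4.4  7.8  2.3] gap 12.8
[[ 0.12  -0.845  0.522]
 [-0.993 -0.111  0.048]
 [ 0.017 -0.524 -0.852]]
```

View pics/top7.png

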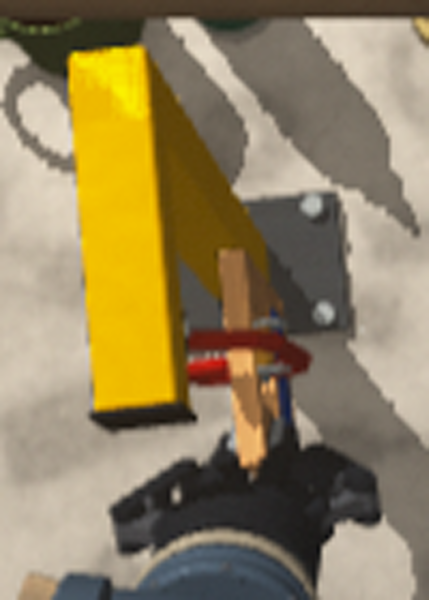

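View pics/side7.png

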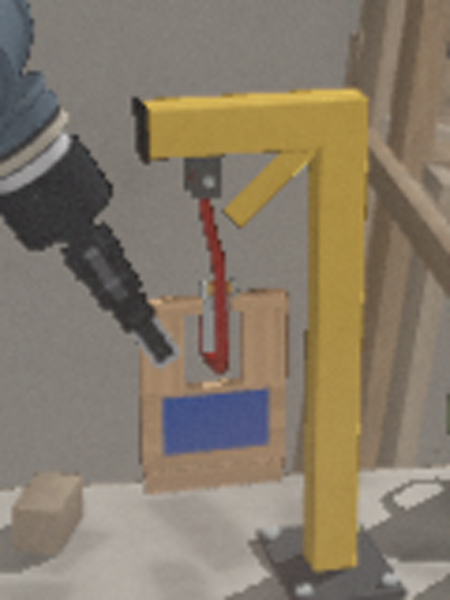

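Call:
{"method": "carry_out", "body": {"series": [[0,-0.008,0.001,-0.0006,0],[0,-0.01,0.001,-0.0006,0],[0,-0.01,0.001,-0.0006,0],[0,-0.01,0.001,-0.0006,0],[0,-0.01,0,-0.0006,0],[0,-0.01,0,0,0],[0,0,0,0,0]]}}

```text
time_s: 12.95
position: [500.7, 112.6, 219.6]
orientation: [-2.589, -0.018, -1.451]
wrist_force: [-0.1, 0.4, -2.7]
finger_gap: 12.8
```

```bash
python3 st.py; python3 look.py 8
```

```text
12.95 [500.7 112.6 219.6] [-2.589 -0.018 -1.451] [ 0.14  0.14  2.12 -0.09  0.33  1.67] F [-0.1  0.4 -2.7] gap 12.8
[[ 0.119 -0.844  0.523]
 [-0.993 -0.111  0.047]
 [ 0.018 -0.525 -0.851]]
```

View pics/top8.png

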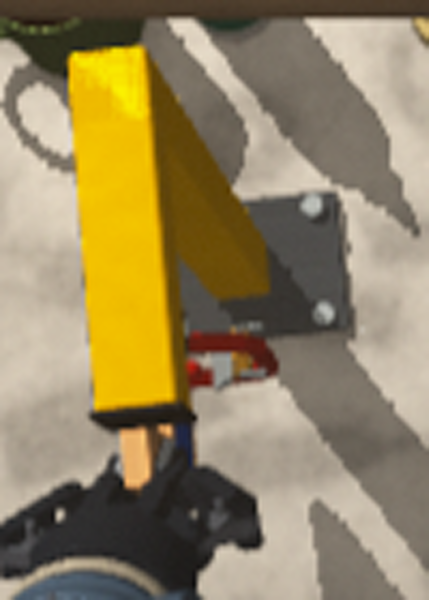

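View pics/side8.png

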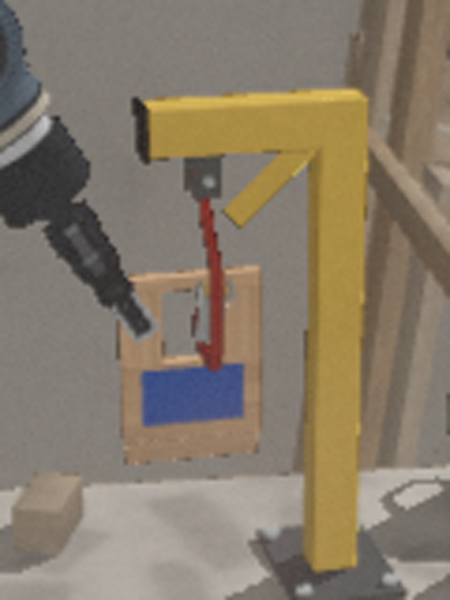

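Call:
{"method": "carry_out", "body": {"series": [[0,-0.02,0,0,0],[0,-0.025,0,0,0],[0,-0.025,0,0,0],[0,-0.01,0.01,-0.02,0],[0,0,0.015,-0.035,0],[0,0,0.01,-0.04,0],[0,0,0,-0.045,0],[0,0,0,-0.045,0],[0,0,0,-0.045,0],[0,0,0,0,0]]}}

```text
time_s: 14.05
position: [341.1, 177.0, 401.0]
orientation: [-2.58, -0.014, -1.451]
wrist_force: [0.4, 1.2, -2.5]
finger_gap: 12.8
```

```bash
python3 st.py; python3 look.py 9 150 330 60 260 80 300 80 280
```

```text
14.05 [341.1 177.  401. ] [-2.58  -0.014 -1.451] [ 0.49 -0.34  2.07 -0.26  0.91  2.04] F [ 0.4  1.2 -2.5] gap 12.8
[[ 0.119 -0.839  0.53 ]
 [-0.993 -0.108  0.051]
 [ 0.014 -0.533 -0.846]]
```

View pics/top9.png

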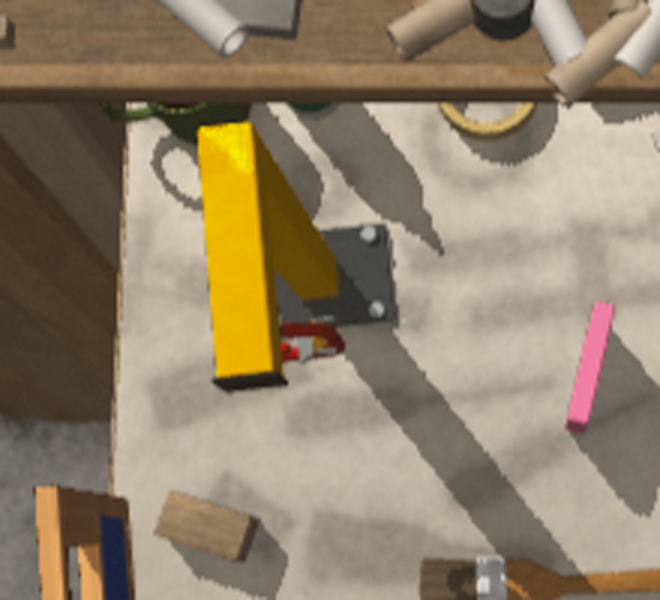

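View pics/side9.png

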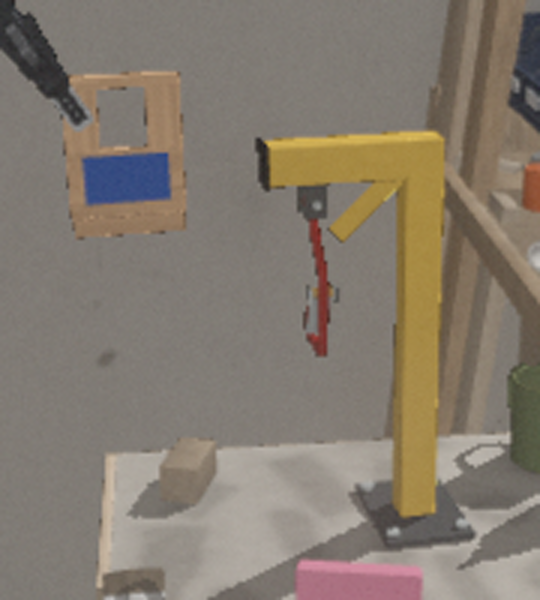

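```bash
cat > legs.py <<'E'
import sys,json
from bench import r
import numpy as np
from scipy.spatial.transform import Rotation as Ro
R=Ro.from_euler('xyz',r.state()['orientation']).as_matrix()
for a in json.loads(sys.argv[1]):
    d=R.T@np.array(a,float);n=int(np.ceil(np.linalg.norm(d)/45));print(a,n,'rows of',(d/n).round(1))
E
python3 legs.py "[[79,-117,219],[0,-310,60],[-300,-290,80]]"
python3 - <<'E'
from h import *
from bench import r
from scipy.spatial.transform import Rotation as Ro
s=load('side','9');C=cloud(s);H=cv2.cvtColor(s["img"],cv2.COLOR_RGB2HSV);h,S=H[...,0],H[...,1]
m=np.zeros((384,512),bool);m[75:145,165:218]=1;m&=s["depth"]>0
b=m&(h>105)&(h<135)&(S>100);P=C[b];c=P.mean(0);print(c,len(P))
q=C[m&(abs(C[...,1]-c[1])<25)]
A=np.c_[q[:,0]-c[0],np.ones(len(q)),q[:,2]-c[2]]
for i in range(4):
    k,*_=np.linalg.lstsq(A,q[:,1],rcond=None);g=abs(A@k-q[:,1])<5;q=q[g];A=A[g]
print('plane slope x,z',k,len(q))
uv=np.argwhere(b).astype(np.float32)[:,::-1];
# pitch: min-area rect in plane coordinates
yaw=np.arctan(k[0]);xp=(q-c)@np.array([np.cos(yaw),np.sin(yaw),0]);zp=q[:,2]-c[2]
(cx,cz),(w,hh),a=cv2.minAreaRect(np.c_[xp,zp].astype(np.float32));print('rect',cx,cz+c[2],w,hh,a,'ctr world',c+np.array([cx*np.cos(yaw),cx*np.sin(yaw),cz]))
R=Ro.from_euler('xyz',r.state()['orientation']).as_matrix();print('jaw normal slope',-R[0,0]/R[1,0],-R[2,0]/R[1,0])
print(np.linalg.inv(s["world_to_cam"])[:3,3])
E
```

```text
[79, -117, 219] 6 rows of [ 21.6 -28.2 -25. ]
[0, -310, 60] 8 rows of [38.6  0.3 -8.2]
[-300, -290, 80] 10 rows of [ 25.4  24.2 -23.9]
[385.84522948 174.08631811 334.90586211] 407
plane slope x,z [ 1.25790818e-01  1.74718699e+02 -7.14886564e-03] 1535
rect -4.216850280761719 369.30499388378416 117.24552154541016 181.5878448486328 0.475281298160553 ctr world [381.66135072 173.56002458 369.30499388]
jaw normal slope 0.11940733688622818 0.01737707947680893
[  429.61321757 -1139.64109722   671.93244873]
```

Call:
{"method": "carry_out", "body": {"series": [[0,0.0216,-0.0282,-0.025,0],[0,0.0216,-0.0282,-0.025,0],[0,0.0216,-0.0282,-0.025,0],[0,0.0216,-0.0282,-0.025,0],[0,0.0216,-0.0282,-0.025,0],[0,0.0216,-0.0282,-0.025,0],[0,0.0386,0,-0.008,0],[0,0.0386,0,-0.008,0],[0,0.0386,0,-0.008,0],[0,0.0386,0,-0.008,0],[0,0.0386,0,-0.008,0],[0,0.0386,0,-0.008,0]]}}

```text
time_s: 15.35
position: [423.6, -175.8, 658.0]
orientation: [-2.589, -0.016, -1.454]
wrist_force: [1.4, -0.2, -2.1]
finger_gap: 13.1
```

Call:
{"method": "carry_out", "body": {"series": [[0,0.0386,0,-0.008,0],[0,0.0386,0,-0.008,0],[0,0.025,0.024,-0.024,0],[0,0.025,0.024,-0.024,0],[0,0.025,0.024,-0.024,0],[0,0.025,0.024,-0.024,0],[0,0.025,0.024,-0.024,0],[0,0.025,0.024,-0.024,0],[0,0.025,0.024,-0.024,0],[0,0.025,0.024,-0.024,0],[0,0.025,0.024,-0.024,0],[0,0,0,0,0]]}}

```text
time_s: 16.55
position: [151.3, -513.7, 744.2]
orientation: [-2.586, -0.01, -1.458]
wrist_force: [0.6, -1.2, -3.5]
finger_gap: 13.1
```

```bash
python3 st.py 100 -540 800
```

```text
16.55 [ 151.3 -513.7  744.2] [-2.586 -0.01  -1.458] [-1.62  0.32  0.6   0.69  2.18  0.26] F [ 0.6 -1.2 -3.5] gap 13.1
[[ 0.112 -0.844  0.525]
 [-0.994 -0.101  0.051]
 [ 0.01  -0.527 -0.85 ]]
tool delta [ 20.9  16.5 -75.7] norm 80.2
```

Call:
{"method": "carry_out", "body": {"series": [[0,0.025,-0.02,-0.038,0],[0,0.025,-0.02,-0.038,0],[0,0.025,-0.02,-0.038,0],[0,0.025,-0.02,-0.038,0],[0,0.025,-0.02,-0.038,0],[0,0.025,-0.02,-0.038,0],[0,0,0,0,0]]}}

```text
time_s: 17.25
position: [146.6, -523.8, 827.5]
orientation: [-2.52, -0.087, -1.5]
wrist_force: [-0.1, 1.0, -1.5]
finger_gap: 13.1
```

```bash
cat > tgt.py <<'E'
from bench import r
import numpy as np
from scipy.spatial.transform import Rotation as Ro
R0=Ro.from_euler('xyz',[-2.588,-.018,-1.452])   # tool at the grip, board upright, yaw 0.111
R=Ro.from_euler('xyz',r.state()['orientation'])
B=R*R0.inv()*Ro.from_euler('z',.111)            # board orientation now
M=B.as_matrix();print('board z axis',M[:,2].round(3),'board x',M[:,0].round(3),'yaw',np.arctan2(M[1,0],M[0,0]).round(3))
T=Ro.from_euler('z',-.21)*B.inv()
v=(R.inv()*T*R).as_rotvec();print('needed turn in tool axes',v.round(3),' world',T.as_rotvec().round(3))
for d in np.arange(0,.5,.06):
    B2=R*Ro.from_euler('z',d)*R0.inv()*Ro.from_euler('z',.111);M=B2.as_matrix();print('turn',d.round(2),'board z',M[:,2].round(3),'yaw',np.arctan2(M[1,0],M[0,0]).round(3))
E
python3 st.py; python3 tgt.py
```

```text
17.25 [ 146.6 -523.8  827.5] [-2.52  -0.087 -1.5  ] [-1.66  0.54  0.01  0.97  2.35  0.6 ] F [-0.1  1.  -1.5] gap 13.1
[[ 0.07  -0.808  0.586]
 [-0.994 -0.108 -0.029]
 [ 0.087 -0.58  -0.81 ]]
board z axis [-0.072  0.063  0.995] board x [0.995 0.068 0.068] yaw 0.069
needed turn in tool axes [-0.081  0.094  0.265]  world [ 0.073  0.063 -0.276]
turn 0.0 board z [-0.072  0.063  0.995] yaw 0.069
turn 0.06 board z [-0.072  0.032  0.997] yaw 0.018
turn 0.12 board z [-0.073  0.     0.997] yaw -0.034
turn 0.18 board z [-0.075 -0.031  0.997] yaw -0.085
turn 0.24 board z [-0.079 -0.062  0.995] yaw -0.136
turn 0.3 board z [-0.085 -0.093  0.992] yaw -0.187
turn 0.36 board z [-0.092 -0.124  0.988] yaw -0.238
turn 0.42 board z [-0.1   -0.154  0.983] yaw -0.288
turn 0.48 board z [-0.11  -0.183  0.977] yaw -0.339
```

Call:
{"method": "carry_out", "body": {"series": [[0,-0.0017,0.0387,-0.0156,0.04],[0,-0.0017,0.0387,-0.0156,0.04],[0,-0.0017,0.0387,-0.0156,0.04],[0,-0.0017,0.0387,-0.0156,0.04],[0,-0.0017,0.0387,-0.0156,0.04],[0,-0.0017,0.0387,-0.0156,0.04],[0,0,0,0,0]]}}

```text
time_s: 17.95
position: [-99.3, -514.8, 763.3]
orientation: [-2.518, 0.064, -1.7]
wrist_force: [1.1, -0.2, -2.2]
finger_gap: 12.7
```

```bash
python3 st.py; python3 tgt.py|head -3;  python3 legs.py "[[-10.8,-22.5,43]]"
```

```text
17.95 [ -99.3 -514.8  763.3] [-2.518  0.064 -1.7  ] [-2.1   0.45  0.37  0.9   2.42  0.29] F [ 1.1 -0.2 -2.2] gap 12.7
[[-0.128 -0.8    0.586]
 [-0.99   0.141 -0.024]
 [-0.064 -0.583 -0.81 ]]
board z axis [-0.08  -0.072  0.994] board x [ 0.988 -0.141  0.069] yaw -0.141
needed turn in tool axes [-0.068  0.109  0.015]  world [-0.069  0.082 -0.071]
turn 0.0 board z [-0.08  -0.072  0.994] yaw -0.141
[-10.8, -22.5, 43] 2 rows of [ 10.5  -9.8 -20.3]
```

Push outward and up at this azimuth.

Call:
{"method": "carry_out", "body": {"series": [[0,0.021,-0.0196,-0.0406,0],[0,0.021,-0.0196,-0.0406,0],[0,0.021,-0.0196,-0.0406,0],[0,0.021,-0.0196,-0.0406,0],[0,0.021,-0.0196,-0.0406,0],[0,0,0,0,0]]}}

```text
time_s: 18.55
position: [-96.9, -509.6, 815.7]
orientation: [-2.47, -0.003, -1.741]
wrist_force: [-0.3, 0.1, -2.5]
finger_gap: 12.5
```

```bash
python3 st.py; python3 tgt.py|head -3;  python3 legs.py "[[-10.8,-22.5,43]]"
```

```text
18.55 [ -96.9 -509.6  815.7] [-2.47  -0.003 -1.741] [-2.13  0.57  0.01  1.18  2.47  0.6 ] F [-0.3  0.1 -2.5] gap 12.5
[[-0.169 -0.772  0.613]
 [-0.986  0.131 -0.108]
 [ 0.003 -0.622 -0.783]]
board z axis [-0.119  0.005  0.993] board x [ 0.977 -0.175  0.118] yaw -0.178
needed turn in tool axes [-0.119  0.031  0.018]  world [ 0.007  0.119 -0.033]
turn 0.0 board z [-0.119  0.005  0.993] yaw -0.178
[-10.8, -22.5, 43] 2 rows of [ 12.1 -10.7 -18.9]
```

```bash
python3 look.py 10 225 345 235 345 300 380 155 235
```

```text
(no output)
```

View pics/top10.png

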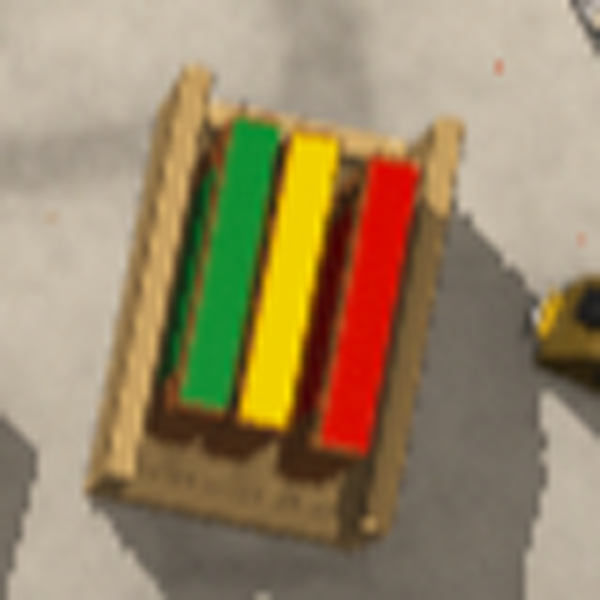

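View pics/side10.png

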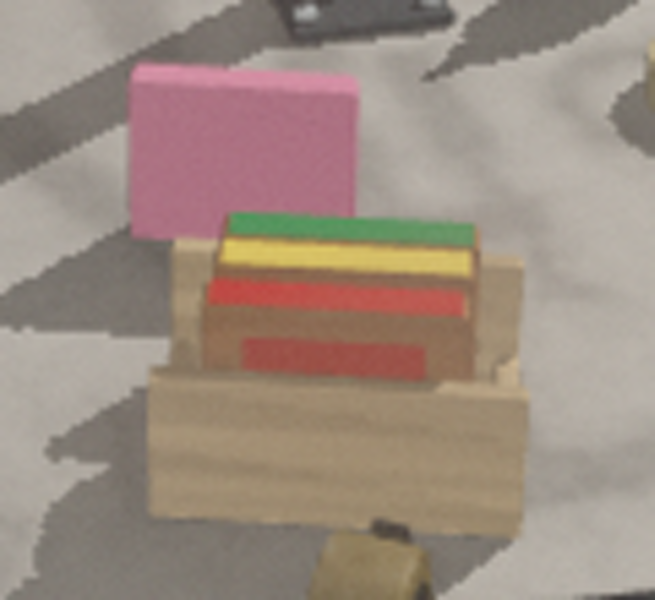

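```bash
python3 - <<'E'
from h import *
t=load('top','10')
def P(u,v,z): return ray(t,300+(u+.5)/7.5-.5,155+(v+.5)/7.5-.5,2,z)
pts={'LB':(187,66),'LBi':(213,73),'RBi':(434,117),'RB':(462,122),'LF':(103,474),'LFi':(131,482),'RFi':(358,524),'RF':(382,531)}
W={k:P(*p,66) for k,p in pts.items()}
for k in W:print(k,W[k].round(1))
c=np.mean([W[k] for k in('LB','RB','LF','RF')],0);print('centre',c)
print('yaw L',np.arctan2(*(W['LB']-W['LF'])[[1,0]]),'R',np.arctan2(*(W['RB']-W['RF'])[[1,0]]),np.linalg.norm(W['LB']-W['LF']),np.linalg.norm(W['LB']-W['RB']))
H=cv2.cvtColor(t["img"],cv2.COLOR_RGB2HSV);h,S,v=H[...,0],H[...,1],H[...,2]
yaw=-.2;ex=np.array([np.cos(yaw),np.sin(yaw)]);ey=np.array([-np.sin(yaw),np.cos(yaw)])
for nm,mm in(('red',((h<6)|(h>174))),('yel',(h>22)&(h<34)),('grn',(h>50)&(h<80))):
    m=np.zeros((384,512),np.uint8);m[165:220,310:362]=(mm&(S>190)&(v>130))[165:220,310:362]
    n,l,st,ce=cv2.connectedComponentsWithStats(m);i=1+st[1:,4].argmax()
    uv=np.argwhere(l==i)[:,::-1].astype(np.float32);q=np.array([ray(t,*a,2,90)[:2] for a in uv],np.float32)
    (cx,cy),wh,a=cv2.minAreaRect(q);d=np.array([cx,cy])-c[:2];print(nm,st[i,4],(cx,cy),wh,a,'rack xy',d@ex,d@ey)
E
```

```text
LB [ 662.6 -264.5   66. ]
LBi [ 660.2 -273.3   66. ]
RBi [ 644.6 -348.6   66. ]
RB [ 642.9 -358.1   66. ]
LF [ 521.7 -232.8   66. ]
LFi [ 519.  -242.2   66. ]
RFi [ 504.7 -318.2   66. ]
RF [ 502.4 -326.2   66. ]
centre [ 582.39523341 -295.39398449   66.        ]
yaw L -0.2209930988676421 R -0.22377219893805844 144.434730792904 95.74012988240801
red 245 (576.07568359375, -319.7879943847656) (15.91487979888916, 96.17517852783203) 78.00061798095703 rack xy -1.347237944891779 -25.163254528034617
yel 241 (584.3076782226562, -293.4178466796875) (15.643046379089355, 97.86534118652344) 78.02393341064453 rack xy 1.481725262333061 2.316690754482717
grn 178 (589.8671264648438, -273.90228271484375) (12.257960319519043, 92.93476867675781) 77.39857482910156 rack xy 3.053210642755551 22.547734606014153
```

Call:
{"method": "carry_out", "body": {"series": [[0,0,0,0.03,0.04],[0,0,0,0,0]]}}

```text
time_s: 18.85
position: [-87.1, -517.0, 801.3]
orientation: [-2.459, 0.025, -1.76]
wrist_force: [-0.6, 1.0, -2.4]
finger_gap: 13.1
```

```bash
cat > goal.py <<'E'
import sys
from bench import r
import numpy as np
from scipy.spatial.transform import Rotation as Ro
s=r.state();p=s['position']
R0=Ro.from_euler('xyz',[-2.588,-.018,-1.452]);R=Ro.from_euler('xyz',s['orientation'])
rel=R0.inv().apply(np.array([551.7,91.7,136])-np.array([509.6,87.1,182.5]))
mid=p+R.apply(rel);B=(R*R0.inv()*Ro.from_euler('z',.111)).as_matrix();foot=mid-76*B[:,2]
g=np.array([580.0,-306.5,float(sys.argv[1])])   # wanted foot
print('mid',mid.round(1),'foot',foot.round(1),'board z',B[:,2].round(3),'x',B[:,0].round(3));d=g-foot
print('world delta',d.round(1),'tool',R.inv().apply(d).round(1),'TCP goal',(p+d).round(1))
E
python3 st.py|head -1; python3 goal.py 110; python3 legs.py "[[400,-50,-200],[0,100,-400],[0,0,-10]]"
```

```text
18.85 [ -87.1 -517.   801.3] [-2.459  0.025 -1.76 ] [-2.11  0.49  0.22  1.06  2.41  0.49] F [-0.6  1.  -2.4] gap 13.1
mid [ -39.7 -524.6  760.7] foot [ -29.5 -523.2  685.4] board z [-0.135 -0.018  0.991] x [ 0.972 -0.197  0.129]
world delta [ 609.5  216.7 -575.4] tool [-313.1  -64.6  804.5] TCP goal [ 522.4 -300.2  225.9]
[400, -50, -200] 10 rows of [ -2.1 -18.5  40.9]
[0, 100, -400] 10 rows of [-8.8 26.8 30. ]
[0, 0, -10] 1 rows of [0.2 6.3 7.8]
```

```bash
python3 legs.py "[[400,-50,-200],[209,267,-230],[0,0,-140]]"
```

```text
[400, -50, -200] 10 rows of [ -2.1 -18.5  40.9]
[209, 267, -230] 10 rows of [-29.6   3.   28.2]
[0, 0, -140] 4 rows of [ 0.9 22.1 27.1]
```

Call:
{"method": "carry_out", "body": {"series": [[0,-0.0021,-0.0185,0.041,0],[0,-0.0021,-0.0185,0.041,0],[0,-0.0021,-0.0185,0.041,0],[0,-0.0021,-0.0185,0.041,0],[0,-0.0021,-0.0185,0.041,0],[0,-0.0021,-0.0185,0.041,0],[0,-0.0021,-0.0185,0.041,0],[0,-0.0021,-0.0185,0.041,0],[0,-0.0021,-0.0185,0.041,0],[0,-0.0021,-0.0185,0.041,0],[0,0,0,0,0]]}}

```text
time_s: 19.95
position: [309.4, -568.2, 606.6]
orientation: [-2.457, 0.021, -1.757]
wrist_force: [-0.6, 0.1, -3.1]
finger_gap: 12.4
```

```bash
python3 st.py; python3 goal.py 110;python3 goal.py 240
```

```text
19.95 [ 309.4 -568.2  606.6] [-2.457  0.021 -1.757] [-1.38  0.27  1.05  0.64  1.55  0.47] F [-0.6  0.1 -3.1] gap 12.4
[[-0.185 -0.759  0.625]
 [-0.982  0.157 -0.101]
 [-0.021 -0.632 -0.774]]
mid [ 356.9 -575.9  566. ] foot [ 367.2 -574.8  490.7] board z [-0.136 -0.014  0.991] x [ 0.972 -0.194  0.131]
world delta [ 212.8  268.3 -380.7] tool [-294.9  121.4  400.6] TCP goal [ 522.2 -299.9  225.8]
mid [ 356.9 -575.9  566. ] foot [ 367.2 -574.8  490.7] board z [-0.136 -0.014  0.991] x [ 0.972 -0.194  0.131]
world delta [ 212.8  268.3 -250.7] tool [-297.7   39.2  300. ] TCP goal [ 522.2 -299.9  355.8]
```

Call:
{"method": "carry_out", "body": {"series": [[0,-0.0298,0.0039,0.03,0],[0,-0.0298,0.0039,0.03,0],[0,-0.0298,0.0039,0.03,0],[0,-0.0298,0.0039,0.03,0],[0,-0.0298,0.0039,0.03,0],[0,-0.0298,0.0039,0.03,0],[0,-0.0298,0.0039,0.03,0],[0,-0.0298,0.0039,0.03,0],[0,-0.0298,0.0039,0.03,0],[0,-0.0298,0.0039,0.03,0],[0,0,0.019,0.023,0],[0,0,0,0,0]]}}

```text
time_s: 21.15
position: [519.5, -300.0, 324.7]
orientation: [-2.46, 0.022, -1.761]
wrist_force: [0.2, -0.6, -1.3]
finger_gap: 12.8
```

```bash
python3 st.py; python3 goal.py 115; python3 look.py 11 200 340 190 345 250 400 140 260
```

```text
21.15 [ 519.5 -300.   324.7] [-2.46   0.022 -1.761] [-0.75  0.16  1.85  0.63  0.63  0.6 ] F [ 0.2 -0.6 -1.3] gap 12.8
[[-0.189 -0.76   0.622]
 [-0.982  0.16  -0.102]
 [-0.022 -0.63  -0.776]]
mid [ 566.8 -307.7  284. ] foot [ 577.  -306.6  208.7] board z [-0.133 -0.015  0.991] x [ 0.972 -0.198  0.128]
world delta [  3.    0.1 -93.7] tool [ 1.4 56.7 74.6] TCP goal [ 522.5 -299.8  231. ]
```

View pics/side11.png

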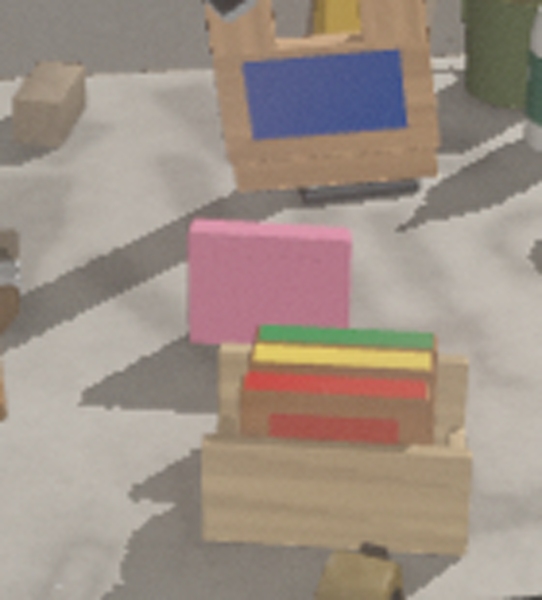

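View pics/top11.png

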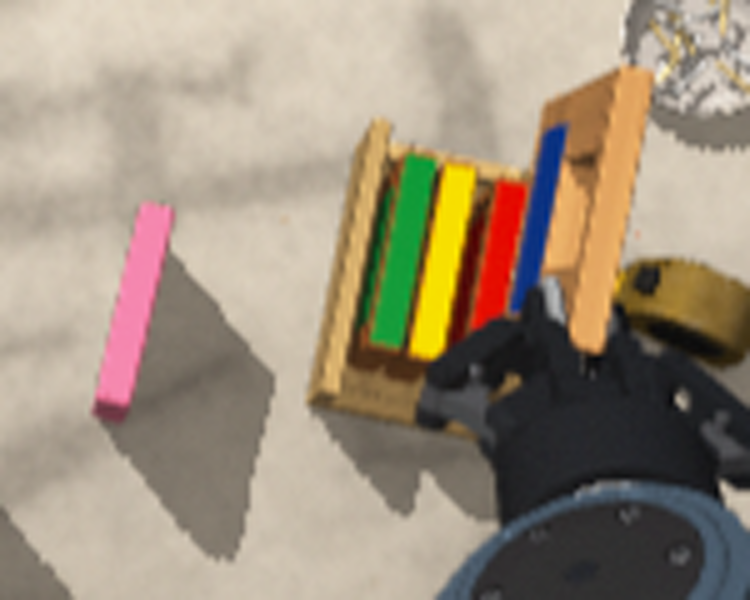

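```bash
python3 - <<'E'
from h import *
s=load('side','11')
foot=np.array([577,-306.6,208.7]);x=np.array([.972,-.198,.128]);z=np.array([-.133,-.015,.991]);y=np.cross(z,x)
for a in(-55,0,55):
    print('pred bottom(edge -2)',proj(s,foot+a*x-2*y).round(1),'top front',proj(s,foot+a*x-7*y+152*z).round(1))
C=cloud(s);H=cv2.cvtColor(s["img"],cv2.COLOR_RGB2HSV)
m=np.zeros((384,512),bool);m[195:240,250:320]=1
b=m&(H[...,0]>105)&(H[...,0]<135)&(H[...,1]>100)&(s["depth"]>0)
q=C[b];e=q-(foot+76*z);print('blue y-offset in board frame (want -7):',np.percentile(e@y,[10,50,90]).round(1),'x range',np.percentile(e@x,[1,99]).round(1),'z range',np.percentile(e@z,[1,99]).round(1))
A=np.c_[q[:,0]-570,np.ones(len(q)),q[:,2]-250];k=np.linalg.lstsq(A,q[:,1],rcond=None)[0];print('slope x(=tan yaw), z',k)
e0=None
s0=load('side','0');C0=cloud(s0);H0=cv2.cvtColor(s0["img"],cv2.COLOR_RGB2HSV);m=np.zeros((384,512),bool);m[160:222,230:280]=1
b=m&(H0[...,0]>105)&(H0[...,0]<135)&(H0[...,1]>100)&(s0["depth"]>0);q=C0[b]-np.array([551.7,91.7,136]);x0=np.array([np.cos(.111),np.sin(.111),0]);y0=np.array([-np.sin(.111),np.cos(.111),0])
print('initial',np.percentile(q@y0,50),np.percentile(q@x0,[1,99]),np.percentile(q[:,2],[1,99]))
E
python3 - <<'E'
import cv2
im=cv2.imread('pics/side11.png');print(im.shape)
E
```

```text
pred bottom(edge -2) [259.4 238.7] top front [248.5 171.7]
pred bottom(edge -2) [286.2 236.7] top front [277.2 169. ]
pred bottom(edge -2) [313.3 234.7] top front [306.4 166.3]
blue y-offset in board frame (want -7): [-10.1  -8.3  -6.3] x range [-24.6  39.4] z range [-40.9   0.4]
slope x(=tan yaw), z [-1.89038440e-01 -3.15542802e+02 -3.12725754e-02]
initial -7.370782256350006 [-34.4910421   38.85097543] [-32.24041021   0.97645826]
(600, 542, 3)
```

Call:
{"method": "carry_out", "body": {"series": [[0,0.0004,0.0145,0.019,0],[0,0.0004,0.0145,0.019,0],[0,0.0003,0.0145,0.019,0],[0,0.0003,0.0135,0.018,0],[0,0,0,0,0],[0,0,0,0,0]]}}

```text
time_s: 21.85
position: [522.5, -302.0, 234.3]
orientation: [-2.455, 0.017, -1.762]
wrist_force: [0.3, -0.6, -1.4]
finger_gap: 12.8
```

```bash
python3 st.py|head -1; python3 goal.py 92; python3 look.py 12 220 340 200 345 270 400 140 240
```

```text
21.85 [ 522.5 -302.   234.3] [-2.455  0.017 -1.762] [-0.74  0.28  1.95  0.88  0.46  0.31] F [ 0.3 -0.6 -1.4] gap 12.8
mid [ 570.  -310.1  193.8] foot [ 580.4 -309.3  118.5] board z [-0.137 -0.009  0.991] x [ 0.971 -0.198  0.132]
world delta [ -0.4   2.8 -26.5] tool [-2.3 17.6 20. ] TCP goal [ 522.1 -299.2  207.7]
```

View pics/side12.png

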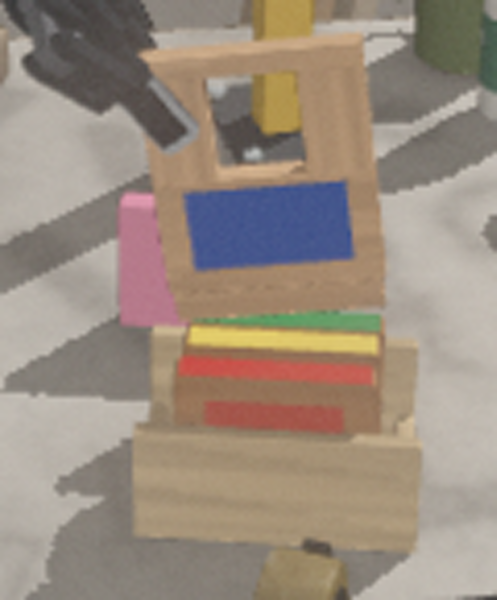

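View pics/top12.png

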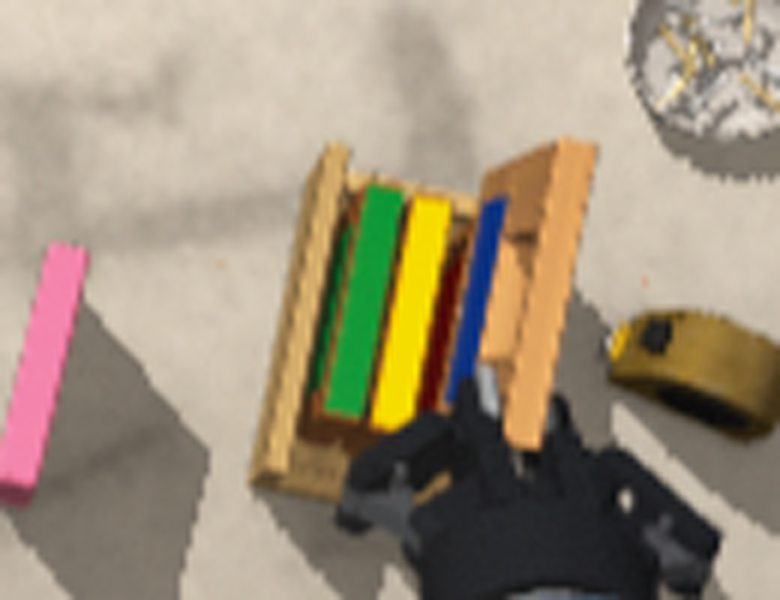

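Call:
{"method": "carry_out", "body": {"series": [[0,-0.0026,0,0,0],[0,0,0.006,0.007,0],[0,0,0.006,0.007,0],[0,0,0,0,0],[0,0,0,0,0]]}}

```text
time_s: 22.45
position: [522.0, -297.6, 214.3]
orientation: [-2.457, 0.018, -1.761]
wrist_force: [0.0, -0.3, -2.3]
finger_gap: 12.3
```

```bash
python3 st.py|head -1; python3 goal.py 92; python3 look.py 13 220 340 200 345 270 400 140 240
```

```text
22.45 [ 522.  -297.6  214.3] [-2.457  0.018 -1.761] [-0.74  0.31  1.97  0.96  0.43  0.23] F [ 0.  -0.3 -2.3] gap 12.3
mid [ 569.4 -305.5  173.7] foot [ 579.6 -304.8   98.4] board z [-0.135 -0.01   0.991] x [ 0.972 -0.197  0.13 ]
world delta [ 0.4 -1.7 -6.4] tool [1.8 3.5 5.4] TCP goal [ 522.4 -299.3  207.9]
```

View pics/side13.png

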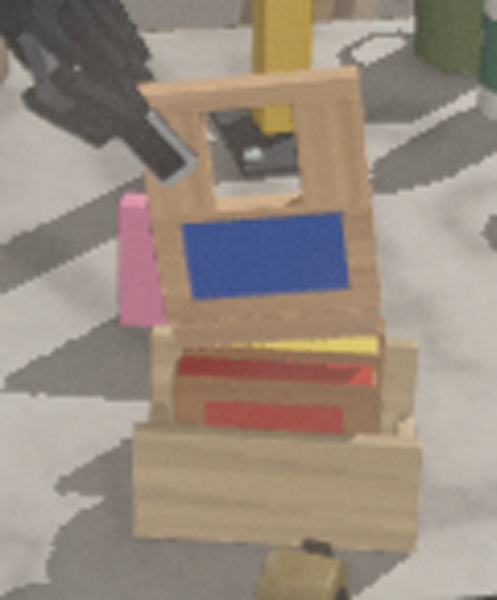

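Call:
{"method": "carry_out", "body": {"series": [[0,0.0017,0,0,0],[0,0,0,0,0],[0,0,0,0,0]]}}

```text
time_s: 22.85
position: [521.4, -299.3, 213.6]
orientation: [-2.458, 0.018, -1.761]
wrist_force: [-0.1, 0.6, -2.7]
finger_gap: 12.7
```

```bash
python3 goal.py 92; python3 look.py 14 220 340 200 345 270 400 140 240; python3 - <<'E'
from h import *
from bench import r
from scipy.spatial.transform import Rotation as Ro
s=load('side','14');S=r.state()
R0=Ro.from_euler('xyz',[-2.588,-.018,-1.452]);R=Ro.from_euler('xyz',S['orientation'])
mid=S['position']+R.apply(R0.inv().apply(np.array([42.1,4.6,-46.5])));B=(R*R0.inv()*Ro.from_euler('z',.111)).as_matrix()
C=cloud(s);H=cv2.cvtColor(s["img"],cv2.COLOR_RGB2HSV)
m=np.zeros((384,512),bool);m[245:280,258:312]=1
b=m&(H[...,0]>105)&(H[...,0]<135)&(H[...,1]>100)&(s["depth"]>0);q=(C[b]-mid)@B
print(b.sum(),np.percentile(q[:,1],[10,50,90]).round(1))
A=np.c_[q[:,0],np.ones(len(q)),q[:,2]];print(np.linalg.lstsq(A,q[:,1],rcond=None)[0])
# red / yellow front faces
rd=np.zeros((384,512),bool);rd[292:305,262:306]=1
rd&=((H[...,0]<8)|(H[...,0]>172))&(H[...,1]>100)&(s["depth"]>0)
ex=np.array([np.cos(.215),-np.sin(.215)]);ey=np.array([np.sin(.215),np.cos(.215)]);o=np.array([582.4,-295.4])
print('red front face rack y',np.percentile((C[rd][:,:2]-o)@ey,[10,50,90]).round(1),'board blue face rack y',np.median((C[b][:,:2]-o)@ey))
E
```

```text
mid [ 568.8 -307.2  173. ] foot [ 579.  -306.4   97.7] board z [-0.134 -0.011  0.991] x [ 0.972 -0.197  0.129]
world delta [ 1.  -0.1 -5.7] tool [-0.   2.9  5.1] TCP goal [ 522.4 -299.4  207.9]
645 [-10.1  -8.2  -6.5]
[ 1.10295280e-02 -8.42531657e+00 -6.40015363e-03]
red front face rack y [-37.3 -35.2 -33.1] board blue face rack y -21.78827849609554
```

View pics/top14.png

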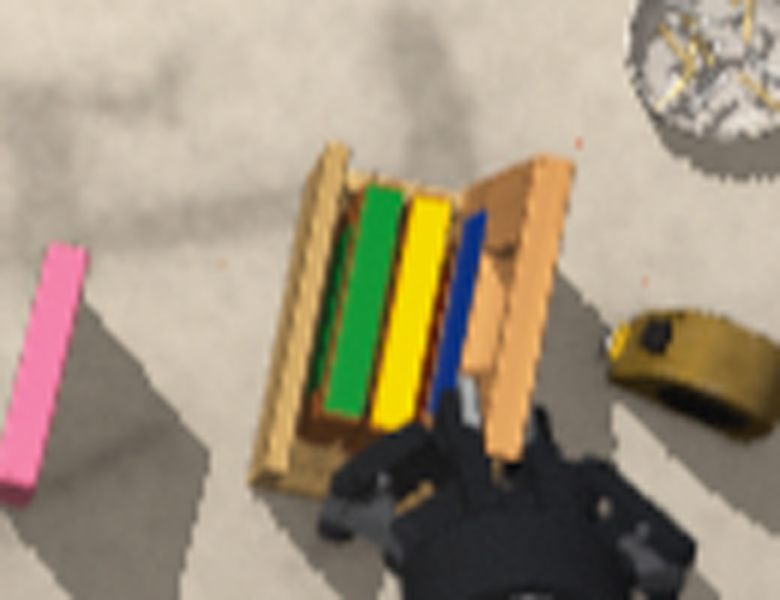

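Call:
{"method": "carry_out", "body": {"series": [[0,-0.0015,0,0,0],[0,0,0.003,0.004,0],[0,0,0.003,0.004,0],[0,0,0.003,0.004,0],[0,0,0,0,0]]}}

```text
time_s: 23.45
position: [522.1, -297.3, 197.4]
orientation: [-2.459, 0.019, -1.761]
wrist_force: [0.4, 0.4, -2.4]
finger_gap: 13.1
```

```bash
python3 st.py|head -1; python3 goal.py 70; python3 look.py 15 220 340 200 345 270 400 140 240
```

```text
23.45 [ 522.1 -297.3  197.4] [-2.459  0.019 -1.761] [-0.74  0.34  1.98  1.03  0.41  0.15] F [ 0.4  0.4 -2.4] gap 13.1
mid [ 569.4 -305.2  156.7] foot [ 579.5 -304.3   81.4] board z [-0.133 -0.012  0.991] x [ 0.972 -0.197  0.128]
world delta [  0.5  -2.2 -11.4] tool [2.3 6.5 9.4] TCP goal [ 522.6 -299.5  186. ]
```

View pics/side15.png

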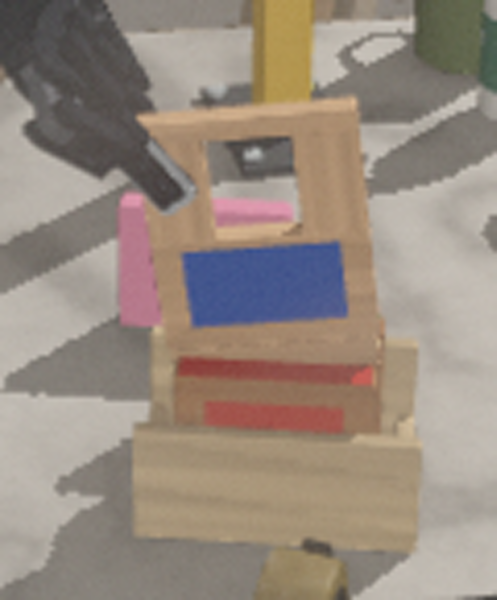

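Call:
{"method": "carry_out", "body": {"series": [[0,0.0003,0.003,0.004,0],[0,0.0003,0.003,0.004,0],[0,0,0.003,0.004,0],[0,0,0,0,0]]}}

```text
time_s: 23.95
position: [522.6, -297.7, 182.5]
orientation: [-2.459, 0.019, -1.761]
wrist_force: [0.2, -0.0, -2.5]
finger_gap: 12.6
```

```bash
python3 st.py|head -1; python3 goal.py 50
```

```text
23.95 [ 522.6 -297.7  182.5] [-2.459  0.019 -1.761] [-0.74  0.37  1.99  1.1   0.39  0.07] F [ 0.2 -0.  -2.5] gap 12.6
mid [ 569.9 -305.7  141.9] foot [ 580.  -304.8   66.5] board z [-0.133 -0.012  0.991] x [ 0.972 -0.197  0.128]
world delta [ -0.   -1.7 -16.5] tool [ 2.  10.2 13. ] TCP goal [ 522.6 -299.5  166. ]
```

Call:
{"method": "carry_out", "body": {"series": [[0,0,0.003,0.004,0],[0,0,0.003,0.004,0],[0,0,0.003,0.004,0],[0,0,0,0,0]]}}

```text
time_s: 24.35
position: [523.3, -297.6, 167.6]
orientation: [-2.459, 0.019, -1.761]
wrist_force: [0.1, 0.4, -2.9]
finger_gap: 13.0
```

```bash
python3 st.py|head -1; python3 goal.py 40;  python3 look.py 16 220 340 200 345 270 400 140 240
```

```text
24.35 [ 523.3 -297.6  167.6] [-2.459  0.019 -1.761] [-0.74  0.4   2.    1.18  0.38 -0.02] F [ 0.1  0.4 -2.9] gap 13.0
mid [ 570.6 -305.5  127. ] foot [ 580.7 -304.6   51.6] board z [-0.133 -0.012  0.991] x [ 0.972 -0.197  0.128]
world delta [ -0.7  -1.9 -11.6] tool [2.2 7.6 8.8] TCP goal [ 522.6 -299.5  156. ]
```

View pics/side16.png

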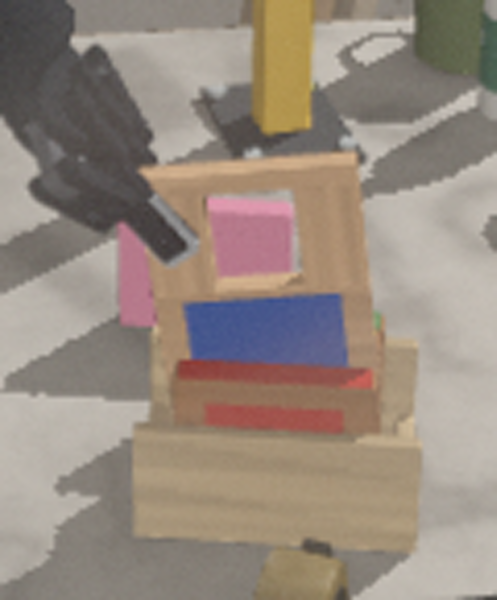

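View pics/top16.png

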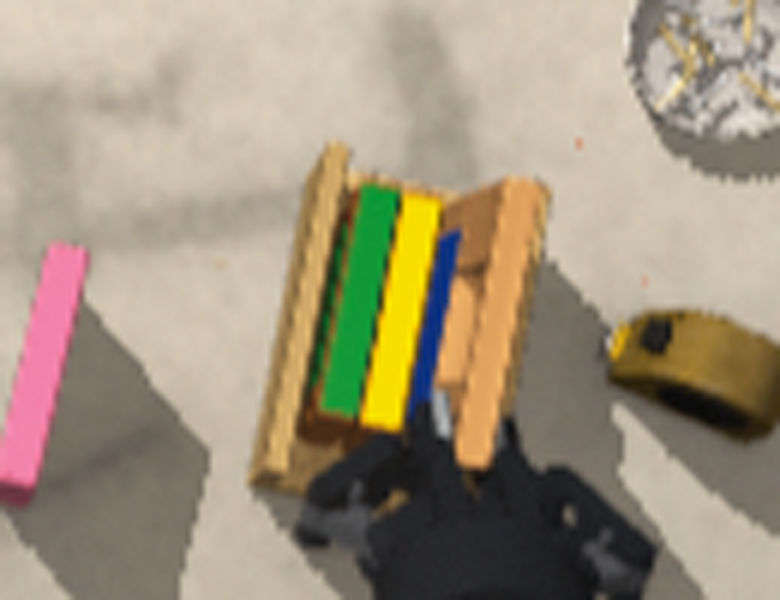

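Call:
{"method": "carry_out", "body": {"series": [[0,0.0003,0.0035,0.0042,0],[0,0.0003,0.0035,0.0042,0],[0,0.0003,0.0035,0.0042,0],[0,0.0003,0.0035,0.0042,0],[0,0,0,0,0]]}}

```text
time_s: 24.95
position: [523.0, -298.5, 146.3]
orientation: [-2.459, 0.018, -1.761]
wrist_force: [0.4, -0.3, -2.6]
finger_gap: 12.8
```

```bash
python3 st.py|head -1; python3 goal.py 13
```

```text
24.95 [ 523.  -298.5  146.3] [-2.459  0.018 -1.761] [-0.74  0.44  2.01  1.31  0.36 -0.16] F [ 0.4 -0.3 -2.6] gap 12.8
mid [ 570.3 -306.5  105.6] foot [ 580.5 -305.6   30.3] board z [-0.133 -0.011  0.991] x [ 0.972 -0.197  0.129]
world delta [ -0.5  -0.9 -17.3] tool [ 1.3 11.2 13.2] TCP goal [ 522.5 -299.4  129. ]
```

Call:
{"method": "carry_out", "body": {"series": [[0,0.0002,0.003,0.0036,0],[0,0.0002,0.003,0.0036,0],[0,0.0002,0.003,0.0036,0],[0,0,0,0,0]]}}

```text
time_s: 25.35
position: [523.0, -298.9, 132.6]
orientation: [-2.458, 0.018, -1.761]
wrist_force: [-0.0, 0.6, -2.1]
finger_gap: 12.5
```

```bash
python3 st.py|head -1; python3 goal.py 13
```

```text
25.35 [ 523.  -298.9  132.6] [-2.458  0.018 -1.761] [-0.74  0.46  2.01  1.4   0.35 -0.25] F [-0.   0.6 -2.1] gap 12.5
mid [ 570.3 -306.8   92. ] foot [ 580.5 -306.    16.7] board z [-0.134 -0.011  0.991] x [ 0.972 -0.197  0.129]
world delta [-0.5 -0.5 -3.7] tool [0.7 2.6 2.6] TCP goal [ 522.5 -299.4  128.9]
```

Call:
{"method": "carry_out", "body": {"series": [[0,0,0.0022,0.0026,0],[0,0,0.0016,0.002,0],[0,0,0.0013,0.0016,0],[0,0,0,0,0],[0,0,0,0,0]]}}

```text
time_s: 25.85
position: [524.7, -299.6, 127.8]
orientation: [-2.452, 0.017, -1.76]
wrist_force: [-4.3, 3.6, 23.4]
finger_gap: 13.0
```

```bash
python3 st.py|head -1; python3 goal.py 13;  python3 look.py 17 220 340 200 345 270 400 140 240
```

```text
25.85 [ 524.7 -299.6  127.8] [-2.452  0.017 -1.76 ] [-0.74  0.48  2.01  1.45  0.35 -0.3 ] F [-4.3  3.6 23.4] gap 13.0
mid [ 572.4 -307.6   87.5] foot [ 583.  -306.9   12.3] board z [-0.14  -0.009  0.99 ] x [ 0.971 -0.197  0.136]
world delta [-3.   0.4  0.7] tool [ 0.2  1.9 -2.5] TCP goal [ 521.7 -299.2  128.5]
```

View pics/side17.png

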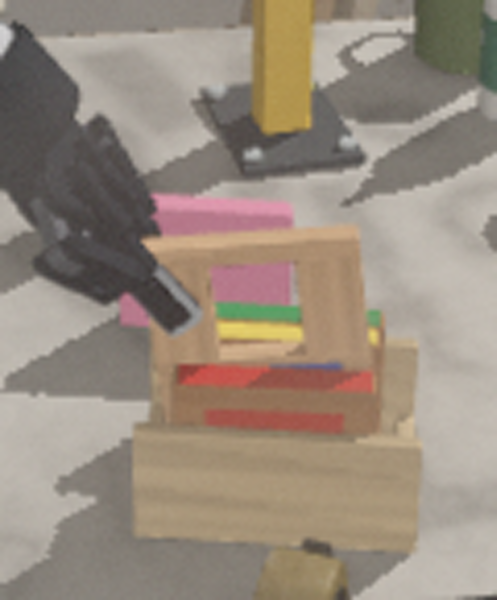

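View pics/top17.png

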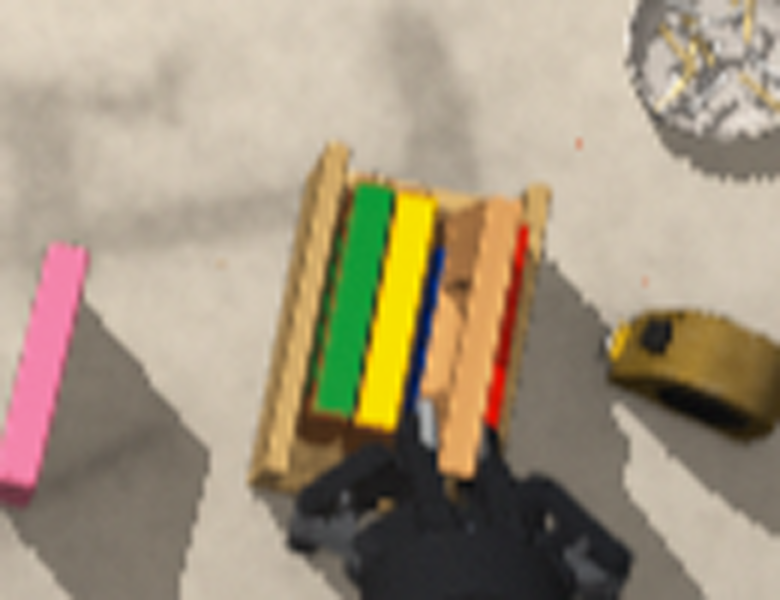

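Call:
{"method": "carry_out", "body": {"series": [[0,0,-0.0005,-0.0008,0],[0,0,0,0,0],[20,0,0,0,0],[30,0,0,0,0],[40,0,0,0,0],[40,0,0,0,0],[40,0,0,0,0]], "squeeze": 30}}

```text
time_s: 26.65
position: [522.7, -298.7, 125.3]
orientation: [-2.458, 0.018, -1.761]
wrist_force: [-0.6, -0.3, -1.0]
finger_gap: 34.4
```

```bash
python3 st.py; python3 look.py 18 220 340 200 345 270 400 140 240
```

```text
26.65 [ 522.7 -298.7  125.3] [-2.458  0.018 -1.761] [-0.74  0.48  2.02  1.44  0.35 -0.3 ] F [-0.6 -0.3 -1. ] gap 34.4
[[-0.189 -0.759  0.623]
 [-0.982  0.158 -0.105]
 [-0.018 -0.631 -0.775]]
```

View pics/side18.png

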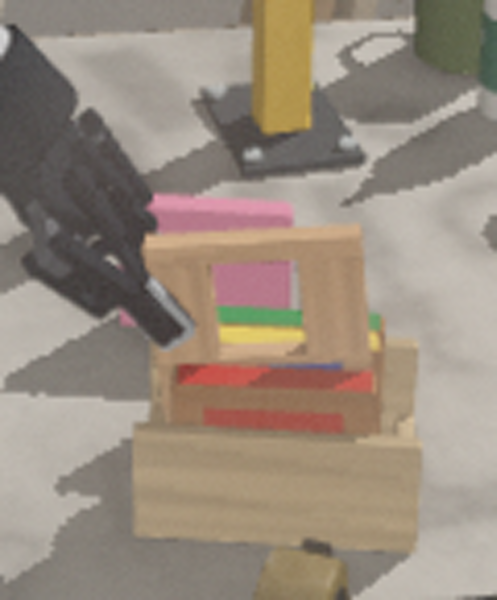

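View pics/top18.png

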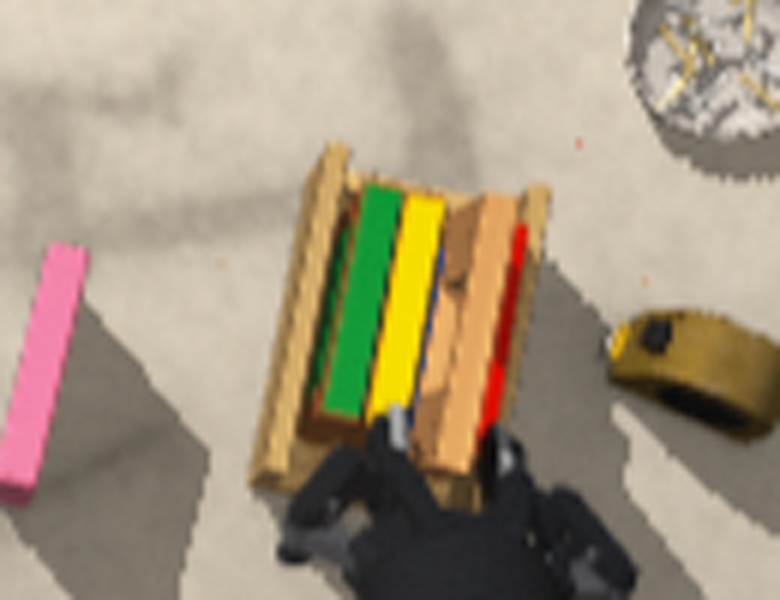

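Call:
{"method": "carry_out", "body": {"series": [[45,0,0,-0.02,0],[45,0,0,-0.04,0],[45,0,0,-0.04,0],[45,0,0,-0.04,0],[20,0,0,0,0],[0,0,0,0,0]]}}

```text
time_s: 27.35
position: [435.6, -284.2, 234.6]
orientation: [-2.457, 0.017, -1.761]
wrist_force: [0.5, 1.9, -0.1]
finger_gap: 10.2
```

```bash
python3 st.py; python3 look.py 19 230 330 220 330 290 380 150 230; cat > brd.py <<'E'
import sys
from h import *
k=sys.argv[1]
s=load('side',k);t=load('top',k);C=cloud(s)
o=np.array([582.4,-295.4]);ex=np.array([np.cos(.218),-np.sin(.218)]);ey=np.array([np.sin(.218),np.cos(.218)])
m=(C[...,2]>96)&(C[...,2]<175)&(s["depth"]>0)
d=C[...,:2]-o;rx=d@ex;ry=d@ey
m&=(abs(rx)<75)&(ry>-35)&(ry<12)
q=np.c_[rx[m],ry[m],C[m][:,2]]
A=np.c_[q[:,0],np.ones(len(q)),q[:,2]-6]
for i in range(5):
    kk,*_=np.linalg.lstsq(A,q[:,1],rcond=None);g=abs(A@kk-q[:,1])<4;q=q[g];A=A[g]
print('front face: y at floor',kk[1].round(1),'slope x',kk[0].round(3),'lean y/z',kk[2].round(3),'n',len(q))
print('x range',np.percentile(q[:,0],[0,1,99,100]).round(1))
for x in range(-50,60,10):
    z=q[abs(q[:,0]-x)<5][:,2]
    if len(z):print(x,'ztop',np.percentile(z,98).round(1),end=' | ')
Ct=cloud(t);mt=(Ct[...,2]>140)&(Ct[...,2]<185);dt=Ct[...,:2]-o;mt&=(abs(dt@ex)<75)&(abs(dt@ey+11)<25)
Q=np.c_[dt[mt]@ex,dt[mt]@ey,Ct[mt][:,2]];print('\ntopcam n',len(Q),'x',np.percentile(Q[:,0],[1,99]),'y',np.percentile(Q[:,1],[2,50,98]),'z slope/x',np.polyfit(Q[:,0],Q[:,2],1))
E
python3 brd.py 19
```

```text
27.35 [ 435.6 -284.2  234.6] [-2.457  0.017 -1.761] [-0.86  0.15  2.13  0.97  0.51  0.12] F [ 0.5  1.9 -0.1] gap 10.2
[[-0.189 -0.758  0.624]
 [-0.982  0.157 -0.107]
 [-0.017 -0.632 -0.774]]
front face: y at floor -21.9 slope x 0.022 lean y/z 0.006 n 971
x range [-68.5 -66.1  44.7  45.5]
-50 ztop 159.1 | -40 ztop 159.6 | -30 ztop 160.5 | -20 ztop 161.8 | -10 ztop 163.0 | 0 ztop 164.2 | 10 ztop 165.4 | 20 ztop 165.9 | 30 ztop 166.6 | 40 ztop 165.1 | 50 ztop 110.2 | 
topcam n 336 x [-67.80445789  39.82374048] y [-20.59030955 -12.17746953  -5.38375431] z slope/x [8.16748152e-02 1.61415078e+02]
```

View pics/side19.png

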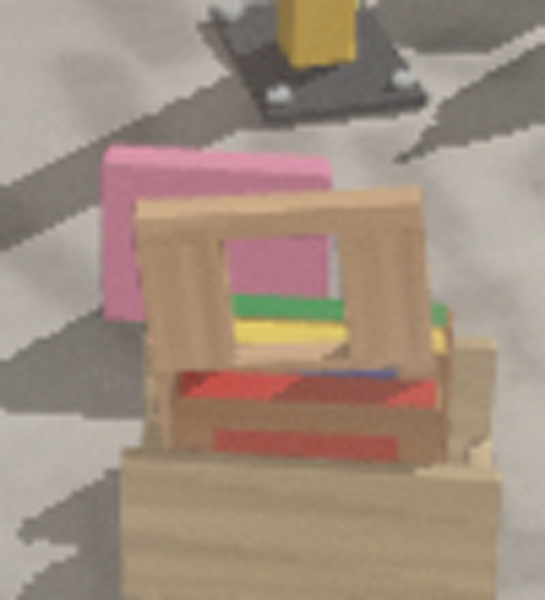

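View pics/top19.png

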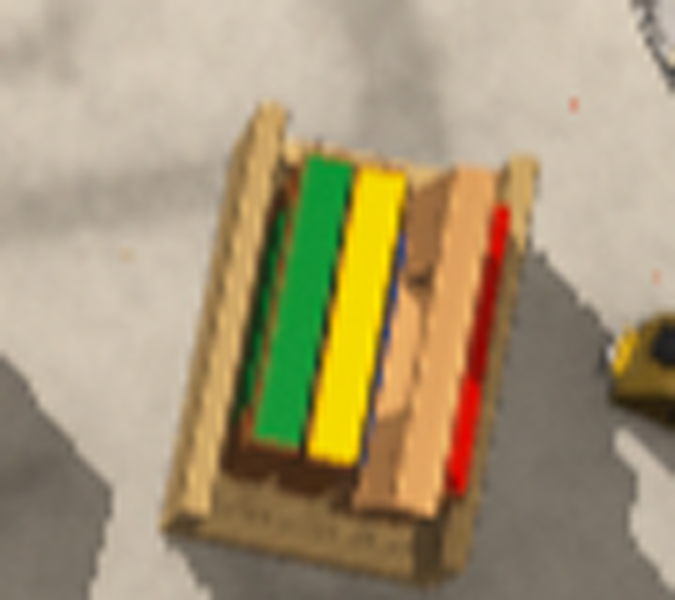

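```bash
python3 legs.py "[[170,-31,-10],[0,0,-20],[0,0,-5]]"
```

```text
[170, -31, -10] 4 rows of [ -0.4 -31.9  29.2]
[0, 0, -20] 1 rows of [ 0.4 12.6 15.5]
[0, 0, -5] 1 rows of [0.1 3.2 3.9]
```

Call:
{"method": "carry_out", "body": {"series": [[0,-0.0004,-0.0319,0.0292,0],[0,-0.0004,-0.0319,0.0292,0],[0,-0.0004,-0.0319,0.0292,0],[0,-0.0004,-0.0319,0.0292,0],[0,0,0,0,0],[0,0,0,0,0]]}}

```text
time_s: 28.05
position: [605.9, -313.8, 221.5]
orientation: [-2.461, 0.02, -1.759]
wrist_force: [-0.3, -0.0, 0.4]
finger_gap: 0.1
```

```bash
python3 st.py 606 -315 190; python3 look.py 20 230 330 200 330 290 380 150 230
```

```text
28.05 [ 605.9 -313.8  221.5] [-2.461  0.02  -1.759] [-0.65  0.43  1.77  0.77  0.44  0.49] F [-0.3 -0.   0.4] gap 0.1
[[-0.187 -0.761  0.621]
 [-0.982  0.158 -0.103]
 [-0.02  -0.629 -0.777]]
tool delta [ 1.8 19.6 24.6] norm 31.5
```

View pics/side20.png

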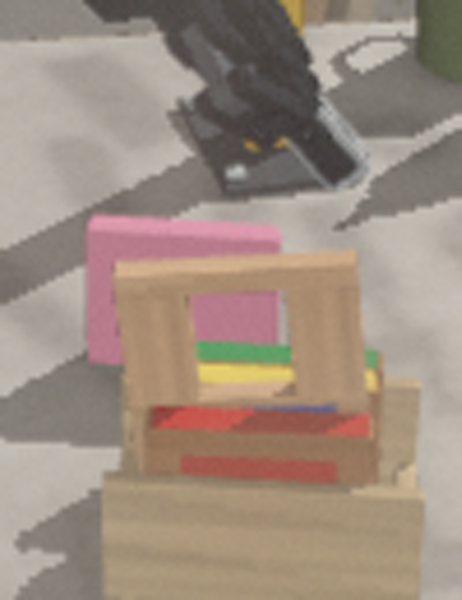

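View pics/top20.png

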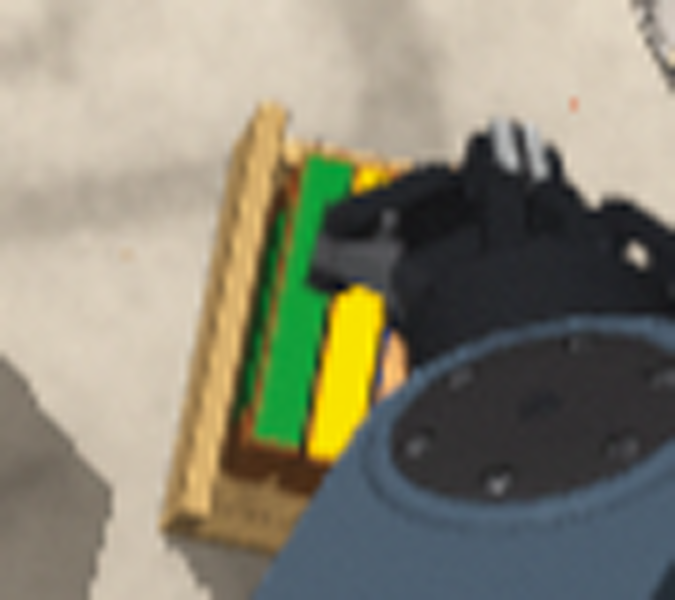

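Call:
{"method": "carry_out", "body": {"series": [[0,0.001,0.0126,0.0155,0],[0,0.0005,0.004,0.005,0],[0,0,0.0025,0.003,0],[0,0,0,0,0]]}}

```text
time_s: 28.55
position: [605.0, -315.8, 193.6]
orientation: [-2.459, 0.018, -1.761]
wrist_force: [-0.1, -0.2, 0.2]
finger_gap: -0.3
```

```bash
python3 st.py|head -1
```

```text
28.55 [ 605.  -315.8  193.6] [-2.459  0.018 -1.761] [-0.66  0.47  1.79  0.87  0.4   0.38] F [-0.1 -0.2  0.2] gap -0.3
```

Call:
{"method": "carry_out", "body": {"series": [[0,0,0.002,0.0024,0],[0,0,0.002,0.0024,0],[0,0,0.0013,0.0016,0],[0,0,0,0,0]]}}

```text
time_s: 28.95
position: [605.3, -315.6, 185.3]
orientation: [-2.458, 0.018, -1.761]
wrist_force: [-0.7, 0.4, 0.1]
finger_gap: -0.2
```

```bash
python3 st.py|head -1
```

```text
28.95 [ 605.3 -315.6  185.3] [-2.458  0.018 -1.761] [-0.66  0.48  1.79  0.9   0.39  0.34] F [-0.7  0.4  0.1] gap -0.2
```

Call:
{"method": "carry_out", "body": {"series": [[0,0,0.0013,0.0016,0],[0,0,0.0013,0.0016,0],[0,0,0,0,0]]}}

```text
time_s: 29.25
position: [606.8, -316.6, 183.5]
orientation: [-2.454, 0.016, -1.762]
wrist_force: [5.3, -1.7, 7.1]
finger_gap: -0.1
```

```bash
python3 st.py|head -1;python3 look.py 21 230 330 200 330 290 380 150 230
```

```text
29.25 [ 606.8 -316.6  183.5] [-2.454  0.016 -1.762] [-0.66  0.49  1.79  0.92  0.38  0.32] F [ 5.3 -1.7  7.1] gap -0.1
```

View pics/side21.png

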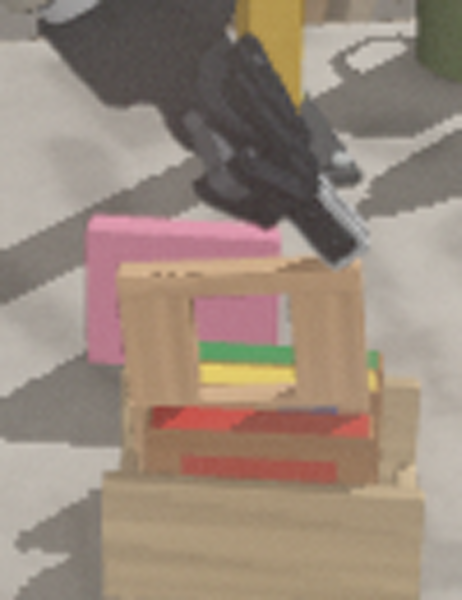

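Call:
{"method": "carry_out", "body": {"series": [[0,0,0.0013,0.0016,0],[0,0,0.0013,0.0016,0],[0,0,0,0,0]]}}

```text
time_s: 29.65
position: [608.4, -317.7, 182.1]
orientation: [-2.449, 0.014, -1.763]
wrist_force: [8.1, -1.7, 16.4]
finger_gap: -0.1
```

```bash
python3 st.py|head -1
```

```text
29.65 [ 608.4 -317.7  182.1] [-2.449  0.014 -1.763] [-0.66  0.49  1.79  0.94  0.37  0.3 ] F [ 8.1 -1.7 16.4] gap -0.1
```

Call:
{"method": "carry_out", "body": {"series": [[0,-0.0005,0.002,0.0012,0],[0,-0.0005,0.002,0.0012,0],[0,0,0,0,0],[0,0,0,0,0]]}}

```text
time_s: 30.05
position: [609.0, -317.8, 181.2]
orientation: [-2.442, 0.011, -1.764]
wrist_force: [15.8, -3.5, 27.9]
finger_gap: -0.2
```

```bash
python3 st.py|head -1;python3 look.py 22 230 330 200 330 290 380 150 230
```

```text
30.05 [ 609.  -317.8  181.2] [-2.442  0.011 -1.764] [-0.66  0.49  1.79  0.97  0.37  0.28] F [15.8 -3.5 27.9] gap -0.2
```

View pics/side22.png

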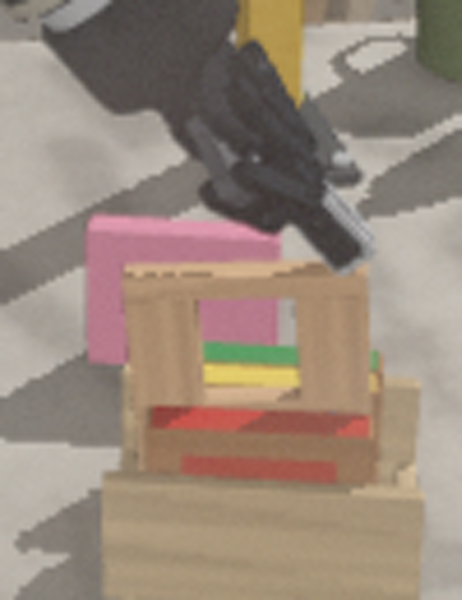

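Call:
{"method": "carry_out", "body": {"series": [[0,0,-0.012,-0.015,0],[0,0,-0.025,-0.031,0],[0,0,0.01,-0.045,0],[0,0,0.02,-0.045,0],[0,0,0.02,-0.045,0],[0,0,0.02,-0.04,0],[0,0,0,0,0]]}}

```text
time_s: 30.85
position: [438.9, -285.3, 325.9]
orientation: [-2.455, 0.015, -1.762]
wrist_force: [1.0, 0.7, -0.7]
finger_gap: 0.4
```

```bash
python3 st.py|head -1;python3 look.py 23 230 330 220 330 290 380 150 230; python3 brd.py 23
```

```text
30.85 [ 438.9 -285.3  325.9] [-2.455  0.015 -1.762] [-0.86  0.01  2.01  0.7   0.68  0.45] F [ 1.   0.7 -0.7] gap 0.4
front face: y at floor -21.8 slope x 0.023 lean y/z -0.005 n 928
x range [-62.1 -60.   48.8  49.7]
-50 ztop 156.9 | -40 ztop 157.9 | -30 ztop 158.4 | -20 ztop 161.0 | -10 ztop 161.7 | 0 ztop 161.0 | 10 ztop 163.4 | 20 ztop 162.4 | 30 ztop 161.7 | 40 ztop 163.0 | 50 ztop 163.7 | 
topcam n 335 x [-61.7849049   45.64718728] y [-21.94937321 -13.48756953  -6.5360105 ] z slope/x [5.31940631e-02 1.59233348e+02]
```

View pics/side23.png

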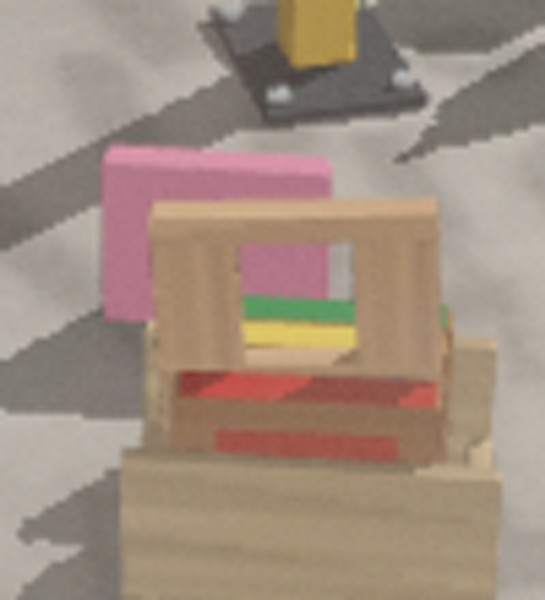

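View pics/top23.png

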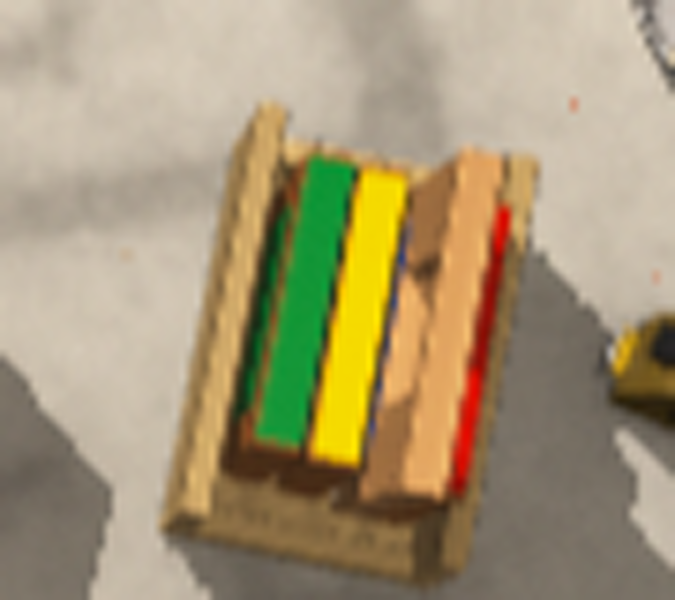

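```bash
python3 - <<'E'
from h import *
s=load('side','23');o=np.array([582.4,-295.4]);ex=np.array([np.cos(.215),-np.sin(.215)]);ey=np.array([np.sin(.215),np.cos(.215)])
def W(x,y,z): return np.r_[o+x*ex+y*ey,z]
f=600/110
for th in(0,.03,.06):
  # near lower corner on floor at rack x -58, rot pitch th
  c=-58+np.array([[152*-np.sin(th),152*np.cos(th)],[110*np.cos(th)-152*np.sin(th),110*np.sin(th)+152*np.cos(th)],[22-22+22-88*np.sin(th)*0,0]])[:2].T[0]
  z=[6+152*np.cos(th),6+110*np.sin(th)+152*np.cos(th)]
  for i in range(2): print(th,'front top corner crop px',((proj(s,W(c[i],-21.5,z[i]))-[230,220]+.5)*f).round(0), 'x',c[i].round(1))
im=s["img"][220:330,230:330,::-1];big=cv2.resize(im,None,fx=8,fy=8,interpolation=cv2.INTER_CUBIC)[200:640,80:720]
cv2.imwrite('pics/z23.png',big)
E
```

```text
0 front top corner crop px [160. 214.] x -58.0
0 front top corner crop px [452. 229.] x 52.0
0.03 front top corner crop px [149. 213.] x -62.6
0.03 front top corner crop px [440. 221.] x 47.4
0.06 front top corner crop px [137. 213.] x -67.1
0.06 front top corner crop px [427. 213.] x 42.7
```

View pics/z23.png

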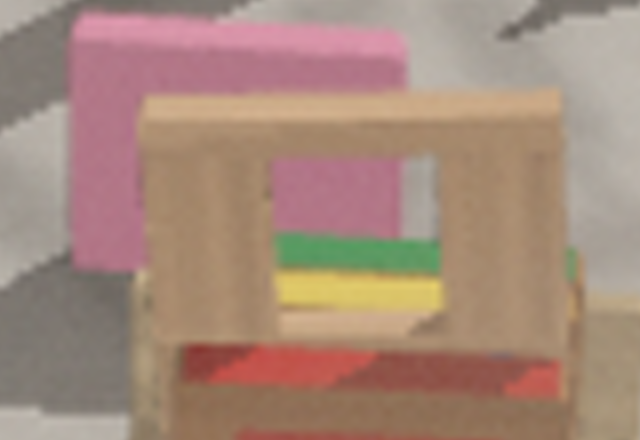

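```bash
python3 st.py 604 -315.5 225; python3 legs.py "[[0,0,-33]]"
```

```text
30.95 [ 441.1 -285.9  324. ] [-2.457  0.017 -1.762] [-0.86  0.02  2.01  0.7   0.67  0.45] F [ 0.7 -0.3 -0.5] gap -0.2
[[-0.19  -0.758  0.624]
 [-0.982  0.157 -0.107]
 [-0.017 -0.632 -0.774]]
tool delta [ -0.2 -65.5 181.4] norm 192.9
[0, 0, -33] 1 rows of [ 0.6 20.9 25.6]
```

Call:
{"method": "carry_out", "body": {"series": [[0,0,-0.022,0.03,0],[0,0,-0.022,0.04,0],[0,0,-0.0215,0.04,0],[0,0,0,0.04,0],[0,0,0,0.0314,0],[0,0.0006,0.012,0.015,0],[0,0,0.009,0.0106,0],[0,0,0,0,0],[0,0,0,0,0]]}}

```text
time_s: 31.85
position: [604.4, -314.7, 190.2]
orientation: [-2.459, 0.019, -1.76]
wrist_force: [0.4, -0.6, 0.9]
finger_gap: -0.0
```

```bash
python3 st.py 604 -315.5 184
```

```text
31.85 [ 604.4 -314.7  190.2] [-2.459  0.019 -1.76 ] [-0.66  0.47  1.79  0.88  0.39  0.36] F [ 0.4 -0.6  0.9] gap -0.0
[[-0.188 -0.76   0.622]
 [-0.982  0.158 -0.105]
 [-0.019 -0.63  -0.776]]
tool delta [1.  4.1 4.6] norm 6.2
```

Call:
{"method": "carry_out", "body": {"series": [[0,0.0005,0.003,0.0035,0],[0,0.0005,0.003,0.0035,0],[0,0,0.003,0.003,0],[0,0,0.003,0.002,0],[0,0,0,0,0]]}}

```text
time_s: 32.35
position: [605.1, -317.8, 179.1]
orientation: [-2.448, 0.014, -1.763]
wrist_force: [9.0, -3.0, 17.4]
finger_gap: 0.1
```

```bash
python3 st.py|head -1
```

```text
32.35 [ 605.1 -317.8  179.1] [-2.448  0.014 -1.763] [-0.66  0.49  1.8   0.96  0.37  0.28] F [ 9.  -3.  17.4] gap 0.1
```

Call:
{"method": "carry_out", "body": {"series": [[0,-0.0005,0.002,0.0015,0],[0,-0.0005,0.002,0.0015,0],[0,0,0,0,0],[0,0,0,0,0]]}}

```text
time_s: 32.75
position: [606.3, -318.1, 178.0]
orientation: [-2.441, 0.011, -1.764]
wrist_force: [16.0, -3.9, 29.1]
finger_gap: 0.1
```

```bash
python3 st.py|head -1
```

```text
32.75 [ 606.3 -318.1  178. ] [-2.441  0.011 -1.764] [-0.66  0.49  1.8   0.99  0.36  0.25] F [16.  -3.9 29.1] gap 0.1
```

```bash
python3 look.py 24 240 320 240 300 290 380 150 230
```

```text
(no output)
```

View pics/side24.png

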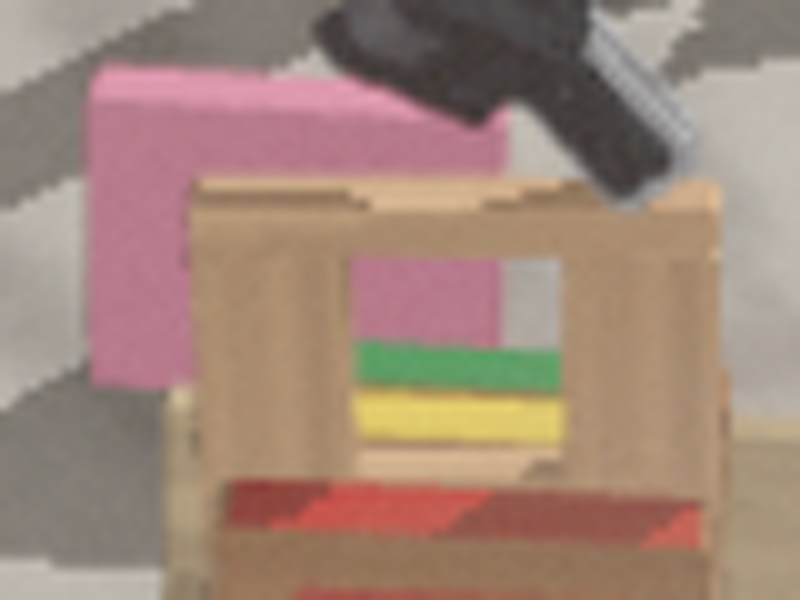

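Call:
{"method": "carry_out", "body": {"series": [[0,-0.0005,0.0022,0.0005,0],[0,0,0,0,0],[0,0,0,0,0]]}}

```text
time_s: 33.15
position: [606.0, -318.0, 178.0]
orientation: [-2.438, 0.01, -1.765]
wrist_force: [17.9, -4.0, 36.9]
finger_gap: -0.0
```

```bash
python3 st.py|head -1
```

```text
33.15 [ 606. -318.  178.] [-2.438  0.01  -1.765] [-0.66  0.49  1.8   1.    0.36  0.24] F [17.9 -4.  36.9] gap -0.0
```

Call:
{"method": "carry_out", "body": {"series": [[0,0,-0.012,-0.015,0],[0,0,-0.025,-0.031,0],[0,0,0.01,-0.045,0],[0,0,0.02,-0.045,0],[0,0,0.02,-0.045,0],[0,0,0.02,-0.04,0],[0,0,0,0,0],[0,0,0,0,0]]}}

```text
time_s: 33.95
position: [437.0, -285.2, 318.8]
orientation: [-2.456, 0.017, -1.762]
wrist_force: [-0.2, -0.1, -0.7]
finger_gap: 0.1
```

```bash
python3 st.py|head -1;python3 look.py 25 240 320 240 300 290 380 150 230; python3 brd.py 25
```

```text
33.95 [ 437.  -285.2  318.8] [-2.456  0.017 -1.762] [-0.86  0.02  2.03  0.71  0.67  0.43] F [-0.2 -0.1 -0.7] gap 0.1
front face: y at floor -22.2 slope x 0.024 lean y/z -0.005 n 915
x range [-55.9 -55.4  53.1  53.8]
-50 ztop 157.8 | -40 ztop 156.5 | -30 ztop 158.2 | -20 ztop 158.2 | -10 ztop 158.4 | 0 ztop 158.8 | 10 ztop 158.8 | 20 ztop 159.2 | 30 ztop 159.1 | 40 ztop 158.3 | 50 ztop 159.3 | 
topcam n 331 x [-56.00283819  51.96346745] y [-22.1112394  -13.93279756  -7.52317999] z slope/x [3.10190166e-02 1.56907885e+02]
```

View pics/side25.png

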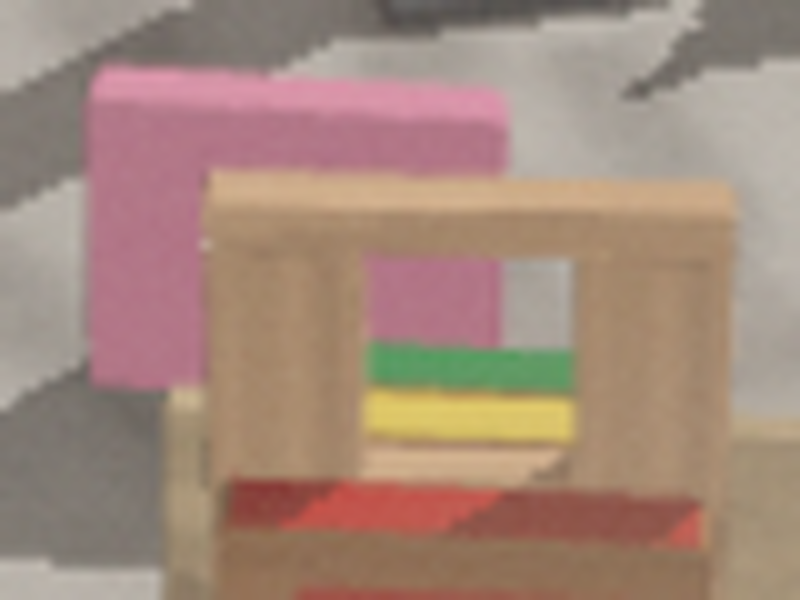

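View pics/top25.png

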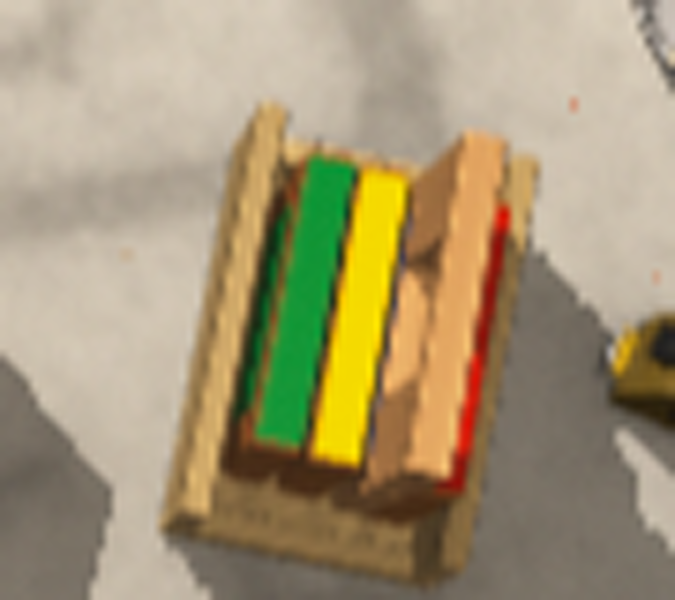

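```bash
python3 -c "
from bench import r
print(r.hand_in())"
```

```text
the job is handed in; nothing more can be done
None
```

The board is off the hook and standing in the rack between the red and yellow templates, slot end up. I handed the job in at about 34 s of the 58 s. The hand-in gives no verdict, so the result rests on my own checks.

**How it went:**
- **Lean:** the moves can only turn the tool about its own z. I got the roughly 30° backward lean by pushing the arm to the edge of its reach.
- **Off the hook:** I gripped the board at its grip point. I pushed the keeper open with the board (about 8–9 N sideways), lifted it past the beak and took it out to +y. The pictures afterwards showed the keeper shut again.
- **Into the rack:** I turned the board to the rack's direction at the edge of reach and pushed it down into the gap, where the templates slid apart.
- **Levelling:** after release the board stood pitched about 0.08 rad with its far end up. I pressed the far top down twice with the closed fingertips. The first press left about 0.05–0.06 rad; the second levelled it.

**Last checks (both cameras):**

| Check | Measured | Allowed |
|---|---|---|
| Top of board | about 158.5 mm (158 expected when standing on the floor) | – |
| board_mid height in rack | about 82–83 mm | 74 to 88 mm |
| Board middle in rack x | about -1 to -2 mm | ±12 mm |
| Board foot in rack y | about -14 to -15 mm | -19 to +1 mm |
| Lean across the row | under 0.01 rad | 0.26 rad |
| Remaining pitch | about 0.01–0.03 rad | 0.26 rad |

The cameras disagreed slightly on the pitch: about 0.02 rad from the side camera and 0.03 from the top, both within noise. In the last pictures the templates stood upright, and the gripper was clear of everything. I did not read the keeper angle or the contact forces directly. The two hook steps are judged from the pictures and the wrist force.

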